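Dry-lay a tool rack in the assembly jig with spacer bars

TASK

Set up the tool rack for screwing: seat the red-painted backboard flat in the jig's pocket, then lay every walnut block that is on the bench on it in one straight row, square and centred on the board's width, the first block against the tall end stop and each further one with a brass spacer bar between it and the block before, all closed up snug. Leave the spacers in their gaps, and do not disturb the other things on the bench.

Things in the scene. Friction and masses are not known exactly. Their poses are not given: they have to be found in the camera images.
- jig: Assembly jig screwed to the bench: black base plate 134 x 349 x 12 mm, wooden rails forming a rectangular pocket, tall aluminium stop at one end. Origin at bench height under the middle of the pocket; x runs across the pocket, y along it towards the stop, z up. Rails are 12 mm high (tops 24 mm above the origin) and have a 5 mm lead-in chamfer on the pocket side; side rails 28 mm wide.
- pocket (a point): Centre of the pocket's floor, 12 mm above the jig's origin; axes as the jig. The pocket is 71 mm (x) by 289 mm (y). Each side rail has a 50 mm wide opening at the middle of its length (y within 25 mm), down to the base plate, for the fingers. The -y end is closed by a rail as low as the others, the +y end by the stop.
- stop (a point): On the upright face of the aluminium end stop (70 mm wide, top 58 mm above the jig's origin), in its middle at the level of the seated board's top: 26 mm above the jig's origin, at y = +144.5 mm in the jig's frame. The face looks along the jig's -y. Axes as the jig.
- board: Backboard of the tool rack: loose red-painted plywood board 66 mm (its x) by 284 mm (its y) by 14 mm, about 190 g, two chalk lines 49 mm apart along it marking the blocks' row. Origin at its centre, 7 mm above its underside, z up. Starts on the bench in front of the jig; either way round is right. Seated, its top is 2 mm above the rails and it has about 2.5 mm of play on each side.
- tray: Shallow fixed wooden tray for the spacers, 142 x 162 mm outside, rim 13 mm high, 6 mm thick, grey lining 4 mm above the bench; origin under its centre.
- gap1 (a point): Where the centre of a spacer bar comes when it lies on the seated board in the middle of gap 1 of a row closed up tight, counted from the stop (gap 1 is between block 1 and block 2 of the row); 96.5 mm along the jig's y, 34 mm above its origin. Axes as the jig.
- gap2 (a point): Where the centre of a spacer bar comes when it lies on the seated board in the middle of gap 2 of a row closed up tight, counted from the stop (gap 2 is between block 2 and block 3 of the row); 40.5 mm along the jig's y, 34 mm above its origin. Axes as the jig.
- gap3 (a point): Where the centre of a spacer bar comes when it lies on the seated board in the middle of gap 3 of a row closed up tight, counted from the stop (gap 3 is between block 3 and block 4 of the row); -15.5 mm along the jig's y, 34 mm above its origin. Axes as the jig.
- gap4 (a point): Where the centre of a spacer bar comes when it lies on the seated board in the middle of gap 4 of a row closed up tight, counted from the stop (gap 4 is between block 4 and block 5 of the row); -71.5 mm along the jig's y, 34 mm above its origin. Axes as the jig.
- block1: Dark walnut rack block 44 mm (its x) by 40 mm (its y, along the row once laid, either way round) by 28 mm high, about 40 g, two screw holes in its top. Origin at its centre (14 mm above its underside), z up. The blocks are all alike and lie about on the bench; three to five are there, the others are absent.
- block2: Dark walnut rack block 44 mm (its x) by 40 mm (its y, along the row once laid, either way round) by 28 mm high, about 40 g, two screw holes in its top. Origin at its centre (14 mm above its underside), z up. The blocks are all alike and lie about on the bench; three to five are there, the others are absent.
- block3: Dark walnut rack block 44 mm (its x) by 40 mm (its y, along the row once laid, either way round) by 28 mm high, about 40 g, two screw holes in its top. Origin at its centre (14 mm above its underside), z up. The blocks are all alike and lie about on the bench; three to five are there, the others are absent.
- block4: Dark walnut rack block 44 mm (its x) by 40 mm (its y, along the row once laid, either way round) by 28 mm high, about 40 g, two screw holes in its top. Origin at its centre (14 mm above its underside), z up. The blocks are all alike and lie about on the bench; three to five are there, the others are absent.
- block5: Dark walnut rack block 44 mm (its x) by 40 mm (its y, along the row once laid, either way round) by 28 mm high, about 40 g, two screw holes in its top. Origin at its centre (14 mm above its underside), z up. The blocks are all alike and lie about on the bench; three to five are there, the others are absent.
- spacer1: Brass spacer bar, square section: 64 mm long (its x) by 16 by 16 mm, about 135 g. Origin at its centre. It lies on one of its long faces, any of them will do. Four lie side by side in the tray; only as many as there are gaps are needed. It is longer than the blocks are wide, so laid across the row its ends stick out 10 mm beyond them on each side.
- spacer2: Brass spacer bar, square section: 64 mm long (its x) by 16 by 16 mm, about 135 g. Origin at its centre. It lies on one of its long faces, any of them will do. Four lie side by side in the tray; only as many as there are gaps are needed. It is longer than the blocks are wide, so laid across the row its ends stick out 10 mm beyond them on each side.
- spacer3: Brass spacer bar, square section: 64 mm long (its x) by 16 by 16 mm, about 135 g. Origin at its centre. It lies on one of its long faces, any of them will do. Four lie side by side in the tray; only as many as there are gaps are needed. It is longer than the blocks are wide, so laid across the row its ends stick out 10 mm beyond them on each side.
- spacer4: Brass spacer bar, square section: 64 mm long (its x) by 16 by 16 mm, about 135 g. Origin at its centre. It lies on one of its long faces, any of them will do. Four lie side by side in the tray; only as many as there are gaps are needed. It is longer than the blocks are wide, so laid across the row its ends stick out 10 mm beyond them on each side.
- wax_tin: A round aluminium wax tin, 54 mm across, 22 mm high; a bystander to be left alone. Origin at bench height near its middle.
- awl: An awl with a pear-shaped pale wooden handle, about 125 mm long; a bystander to be left alone. Origin at bench height, under the butt of its handle.
- pencil: A red pencil, about 180 mm long; a bystander to be left alone. Origin at bench height near its middle.
- mallet: A mallet with a white head and a wooden handle, about 265 mm long; a bystander to be left alone. Origin at bench height near its middle.
- knife: A thin grey craft knife, about 165 mm long; a bystander to be left alone. Origin at bench height near its middle.
- screw_jar: A glass jar of screws with a red lid, 64 mm across, 80 mm high; a bystander to be left alone. Origin at bench height near its middle.
Not all that is in view belongs to the job. What is shaped like the spacer4 but pink or turquoise is not meant.

How it is judged:
By the outcome, as a careful person would: the job done as asked, in the order asked, and still so for the second after the job is handed in, with the robot touching nothing.
Of block1, block2, block3, block4, block5 only 3 to 5 are there at a start; the rules pass over those that are not, and their reading is None.
At some moment in a run one of block1, block2, block3, block4, block5 may be knocked a few centimetres aside while the robot is not near it.
Once in a run the grip may slacken for a moment while it holds something.
It also fails if it takes over 210 s, if anything falls off the work surface, if the arm or the gripper's body presses on something with over 40 N, if the wrist force passes 120 N, or if a joint passes its speed limit or range.

ROBOT

A 6-joint arm with a two-finger parallel gripper is mounted at the origin on the work surface. World frame = base frame: x ahead of the robot, y to its left, z up, the work surface at z = 0. Lengths are in m, angles in rad, forces in N, time in s.
With the tool pointing down it reaches from about 0.35 to 0.85 m from the base axis. Payload 8.1 kg.
Tool frame: the origin (TCP) lies at the very end of the fingers, on their centre line; the grasp point (between the pads) lies 19 mm behind it (manip.tcp_to_grasp is the distance from the TCP to the grasp point, in m); z points along the fingers, y is the line along which they close (so a half turn about z gives the same grasp; the last joint's range is limited). The gripper opens to 93 mm and grips with 3 to 60 N. Pads are 15 mm wide; open, the fingers measure 128 mm over their backs; the gripper's body (75 mm by 188 mm) begins 65 mm behind the grasp point.
Start: joints at [1.093, 0.13, 1.488, -0, 1.523, -0.085], TCP at [0.23, 0.554, 0.219] pointing down, gripper open.
Joint ranges: [-2.96, 2.96], [-0.89, 2.26], [0.02, 2.5], [-1.34, 4.48], [0, 2.73], [-2.66, 2.66]. Speed limits (rad/s): [2.39, 2.39, 2.79, 3.14, 3.14, 3.14].

INTERFACE

Orientations are given as a unit quaternion [w, x, y, z].
In Python, from station import manip gives the robot as it stands. The module is installed in compiled form; this text tells all that it offers.
- The arm moves only by the tool jog_arm, never from a script. Its argument "rows" is a list of rows, each a list of 7 numbers: the shift along the tool's x, y, z in mm, then the turn, a rotation vector about the tool's x, y, z in degrees, then the finger opening in mm, from 0 to 93. A call has 1 to 10 rows; each row is the pose to reach, as a shift and turn from the pose commanded when the call began, along the tool's axes at that moment; what a row does not reach only later rows make up. A row lasts 1/10 s, in which the tool goes at most 50 mm and 8.59 degrees, less where a joint would pass 70% of its speed; a pose out of reach is approached as far as the arm can. A call with a gripper value outside its range is refused whole. The fingers move at their own pace and stop on an object; "force" is the grip in N (left out, the last holds). Time passes only in rows, so rows that repeat a pose let the fingers close. It gives the time, the measured TCP pose, the force, the opening and the grip force at its end, in the units of the state.
- manip.get_state(): the state, without advancing time (a new reading comes with each control period).
- manip.read_camera(name): name is "scene" or "top" or "wrist"; returns (picture, depth): 384x512x3 uint8, red, green, blue; 384x512 float32, m along the optical axis (not along the pixel's ray), 0 where there is no reading.
- manip.get_calibration(name): a dict with "mtx" (3x3 intrinsics, pixels), "k1" (the pictures are not rectified: a ray, as slopes to the right and down, at radius r is drawn at 1 + k1 r^2 times it, then the intrinsics apply), "world_from_camera" (4x4, takes a point from camera to world coordinates); the wrist camera has in their place "mount" (4x4, takes a point from camera to tool coordinates, whose origin is the TCP and whose axes are the flange's). Camera axes: x right, y down, z forward; pixel columns grow to the right and rows downward; lengths in m; the calibration is good to about 2 mm. A picture is of the moment at which its call begins: read the wrist's pose just before it. get_calibration takes no time and is no camera call.
- manip.job_done(): hands the job in; it is judged then, once.
The state is a dict: "t": time; "q": joint angles; "dq": joint speeds; "effort": joint torques, N m; "eef_pos": TCP position; "tool_rot": TCP orientation; "contact_force": force on the tool from outside, world axes, zero at the start; "ft_torque": the same for the moment, N m; "width": finger opening in m; "grip_force": force on a finger pad.
Only numpy, scipy, OpenCV 4.12 (cv2) and the standard library are available. Lean on these libraries where they do the work, as an engineer would, in place of code of your own. Each camera call takes 0.05 s, during which the arm holds its last target. There are 200 camera calls.

## Working session

There is one attempt and no reset: what is moved stays moved. The work goes in short steps, Python scripts to look and compute and a tool call to move; the robot and the scene stay as the last step left them, time stands still between calls to the robot, and variables do not carry over. Pictures are saved under pics/ and viewed, at most 14 in all, crops included, and the job is handed in when it is done.

Besides the shell and the picture viewer there is one more tool, called after "Call:" by a JSON object that holds its "method" and its "body", one argument or row to a line. jog_arm: Moves the arm, as the interface text tells. Its arguments: {"type":"object","properties":{"rows":{"type":"array"},"force":{"type":"number"}},"required":["rows"]}

```bash
ls; mkdir -p pics
cat > h.py <<'E'
import numpy as np, cv2
from station import manip
def cal(n):
    c=manip.get_calibration(n); K=np.array(c["mtx"]); k=c["k1"]
    return c,K,k
def T_of(s):
    w,x,y,z=s["tool_rot"]; from scipy.spatial.transform import Rotation as R
    T=np.eye(4); T[:3,:3]=R.from_quat([x,y,z,w]).as_matrix(); T[:3,3]=s["eef_pos"]; return T
def wfc(n,s=None):
    c,K,k=cal(n)
    return np.array(c["world_from_camera"]) if n!="wrist" else T_of(s or manip.get_state())@np.array(c["mount"])
def slopes(n,uv):
    c,K,k=cal(n); uv=np.atleast_2d(uv).astype(float)
    return cv2.undistortPoints(uv[:,None],K,np.array([k,0,0,0,0.]))[:,0]
def onplane(n,uv,z,W):
    d=np.c_[slopes(n,uv),np.ones(len(np.atleast_2d(uv)))]@W[:3,:3].T
    o=W[:3,3]; t=(z-o[2])/d[:,2]
    return o+d*t[:,None]
def proj(n,P,W):
    c,K,k=cal(n); p=(np.atleast_2d(P)-W[:3,3])@W[:3,:3]
    s=p[:,:2]/p[:,2:]; s=s*(1+k*(s**2).sum(1,keepdims=True))
    return s@K[:2,:2].T+K[:2,2]
E
python3 - <<'E'
from h import *
for n in("scene","top"):
    im,d=manip.read_camera(n); cv2.imwrite(f"pics/{n}0.png",im[...,::-1]); np.savez(f"{n}0.npz",im=im,d=d)
    print(n,wfc(n).round(3).tolist(),cal(n)[1].round(0).tolist(),cal(n)[2])
s=manip.get_state(); print(T_of(s).round(3).tolist(),s["t"]); print(np.array(cal("wrist")[0]["mount"]).round(3).tolist())
im=cv2.imread("pics/top0.png"); cv2.imwrite("pics/top0b.png",cv2.resize(im,(800,600),interpolation=cv2.INTER_CUBIC))
E
```

```text
pics
scene [[0.444, 0.755, -0.483, 1.017], [0.896, -0.382, 0.227, -0.238], [-0.014, -0.533, -0.846, 0.936], [0.0, 0.0, 0.0, 1.0]] [[388.0, 0.0, 257.0], [0.0, 388.0, 187.0], [0.0, 0.0, 1.0]] -0.049160211413019024
top [[-0.0, -0.999, 0.037, 0.473], [-1.0, 0.0, 0.004, -0.012], [-0.004, -0.037, -0.999, 0.998], [0.0, 0.0, 0.0, 1.0]] [[348.0, 0.0, 259.0], [0.0, 348.0, 189.0], [0.0, 0.0, 1.0]] -0.05210701338775299
[[-0.924, 0.383, -0.001, 0.229], [0.383, 0.924, -0.001, 0.554], [0.0, -0.002, -1.0, 0.218], [0.0, 0.0, 0.0, 1.0]] 0.1
[[-0.0, -0.967, -0.256, 0.071], [1.0, 0.0, -0.001, 0.001], [0.001, -0.256, 0.967, -0.166], [0.0, 0.0, 0.0, 1.0]]
```

View pics/top0b.png

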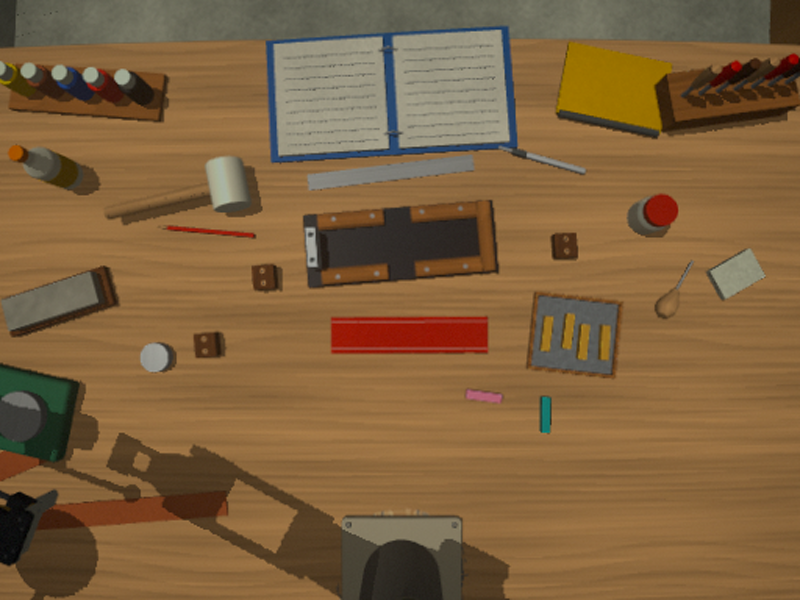

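View pics/scene0.png

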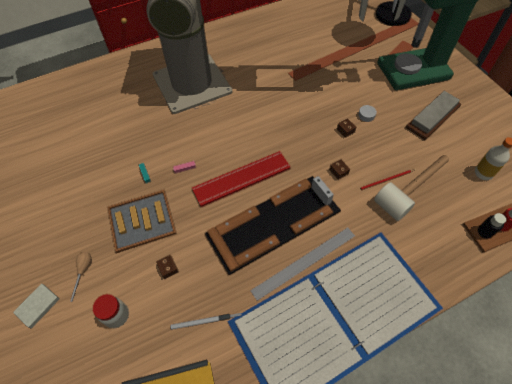

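The top view shows three blocks, at (264,278), (207,345) and (565,245). The red board is at (410,335), the jig at (400,243) with its stop on the left, and the four brass bars are in the tray near (575,340). In the scene view there are also only three blocks. Next I measure these roughly from the top camera.

```bash
cat >> h.py <<'E'
def rects(n,im,mask,z,W,amin=30):
    out=[]
    for c in cv2.findContours(mask.astype(np.uint8),cv2.RETR_EXTERNAL,cv2.CHAIN_APPROX_NONE)[0]:
        if cv2.contourArea(c)<amin: continue
        P=onplane(n,c[:,0].astype(float),z,W)[:,:2]*1000
        (cx,cy),(w,h),a=cv2.minAreaRect(P.astype(np.float32))
        if w<h: w,h,a=h,w,a+90
        out.append((round(cx,1),round(cy,1),round(w,1),round(h,1),round((a+90)%180-90,1)))  # long axis angle deg
    return out
def go(x,y,z,yaw,s=None):
    """row to reach TCP x,y,z mm, tool pointing down, tool y axis (closing line) at yaw deg (mod 180)"""
    from scipy.spatial.transform import Rotation as R
    s=s or manip.get_state(); T=T_of(s); best=None
    for a in (yaw,yaw+180):
        a=np.radians(a); yv=np.array([np.cos(a),np.sin(a),0]); zv=np.array([0,0,-1.]); M=np.c_[np.cross(yv,zv),yv,zv]
        r=np.degrees(R.from_matrix(T[:3,:3].T@M).as_rotvec())
        if best is None or np.linalg.norm(r)<np.linalg.norm(best): best=r
    return np.r_[T[:3,:3].T@(np.array([x,y,z])-T[:3,3]*1000),best].round(1).tolist()
E
python3 - <<'E'
from h import *
n="top"; im=np.load("top0.npz")["im"]; W=wfc(n); hsv=cv2.cvtColor(im,cv2.COLOR_RGB2HSV); H,S,V=cv2.split(hsv)
red=((H<6)|(H>174))&(S>150)&(V>60)
print("red",rects(n,im,red,.014,W,300))
yel=(H>17)&(H<32)&(S>140)&(V>110); yel[:170]=0; yel[:,:330]=0;yel[:,400:]=0
print("brass",rects(n,im,yel,.020,W,20))
dark=(V<95)&(S>80)
for b in rects(n,im,dark,.028,W,60): print("dark",b)
blk=(V<75)&(S<90); print("black",[b for b in rects(n,im,blk,.012,W,300)])
d=np.load("top0.npz")["d"]; print((d>0).mean())
for (u,v) in [(264,278),(207,345),(565,245),(410,335),(575,340)]:
    u=int(u*.64);v=int(v*.64);print(u,v,hsv[v,u],d[v,u])
E
```

```text
red [(439.6, -14.8, 280.2, 62.2, -90.0)]
brass [(425.5, -368.5, 62.3, 16.0, -4.0), (426.7, -330.2, 60.6, 15.3, -6.3), (442.2, -263.1, 62.1, 15.8, -7.6), (446.5, -302.7, 61.3, 15.8, -7.7)]
dark (34.0, -149.7, 129.7, 83.7, 0.1)
dark (27.4, 630.7, 173.8, 149.5, -42.0)
dark (136.2, 297.3, 489.9, 132.1, 63.9)
dark (269.1, 601.8, 336.7, 171.1, 69.4)
dark (421.0, 343.4, 53.9, 44.9, -83.6)
dark (498.0, 624.1, 214.2, 77.5, -72.0)
dark (542.3, 240.6, 50.5, 48.2, -84.1)
dark (569.4, 75.5, 142.0, 93.3, 86.9)
dark (599.8, -294.5, 45.6, 45.2, -89.9)
dark (642.9, -459.0, 62.2, 58.3, -26.2)
dark (610.6, -88.4, 163.3, 131.3, -85.8)
dark (666.2, 440.2, 192.8, 22.6, -77.5)
dark (698.9, 289.8, 84.9, 64.1, 10.3)
dark (733.5, 609.1, 114.2, 57.4, 69.3)
dark (890.2, 593.8, 330.4, 92.6, 85.1)
dark (884.4, -615.0, 291.9, 126.3, -81.3)
dark (1030.5, -728.2, 91.0, 56.6, -4.0)
black [(19.6, -3.0, 219.6, 122.9, 88.5), (79.3, 693.8, 139.5, 111.2, -0.7), (286.2, 702.5, 93.3, 92.8, 0.5), (604.7, 17.2, 313.5, 131.3, -85.3)]
0.9959767659505209
168 177 [ 14 176  87] 0.9715142
132 220 [ 13 174  82] 0.96750885
361 156 [ 14 186  74] 0.9752371
262 214 [  2 232 147] 0.9821859
368 217 [45  5 95] 0.9880276
```

```bash
python3 -c "
from h import *
print(go(515,40,330,2))"
```

```text
[-460.5, -365.6, -111.8, -0.1, 0.0, 65.5]
```

Call:
{"method": "jog_arm", "body": {
  "rows": [
    [-460,-366,-112,0,0,65.5,93],
    [-460,-366,-112,0,0,65.5,93],
    [-460,-366,-112,0,0,65.5,93],
    [-460,-366,-112,0,0,65.5,93],
    [-460,-366,-112,0,0,65.5,93],
    [-460,-366,-112,0,0,65.5,93],
    [-460,-366,-112,0,0,65.5,93],
    [-460,-366,-112,0,0,65.5,93],
    [-460,-366,-112,0,0,65.5,93],
    [-460,-366,-112,0,0,65.5,93]
  ]
}}

```text
t: 1.1
eef_pos: [0.468, 0.1227, 0.3124]
tool_rot: [-0.0, 0.695, 0.719, -0.0]
contact_force: [1.4, 0.4, -0.1]
width: 0.0927
grip_force: 0.0
```

Call:
{"method": "jog_arm", "body": {
  "rows": [
    [0,0,0,0,0,0,93],
    [0,0,0,0,0,0,93],
    [0,0,0,0,0,0,93]
  ]
}}

```text
t: 1.4
eef_pos: [0.467, 0.1255, 0.3116]
tool_rot: [-0.001, 0.694, 0.72, -0.0]
contact_force: [0.1, -0.5, 0.8]
width: 0.0929
grip_force: 0.0
```

```bash
cat >> h.py <<'E'
def snap(name):
    s=manip.get_state(); im,d=manip.read_camera("wrist"); W=wfc("wrist",s)
    cv2.imwrite(f"pics/{name}.png",im[...,::-1]); np.savez(name+".npz",im=im,d=d,W=W)
    return s,im,d,W
E
python3 - <<'E'
from h import *
s,im,d,W=snap("w1"); print(s["t"],T_of(s).round(3).tolist(),W[:3,3],cal("wrist")[1][0,0]); print(manip.get_state()["t"])
E
```

```text
1.4 [[-0.035, 0.999, -0.001, 0.467], [0.999, 0.035, 0.0, 0.126], [0.0, -0.001, -1.0, 0.312], [0.0, 0.0, 0.0, 1.0]] [0.46521334 0.19684216 0.47716969] 304.44284467703767
1.45
```

View pics/w1.png

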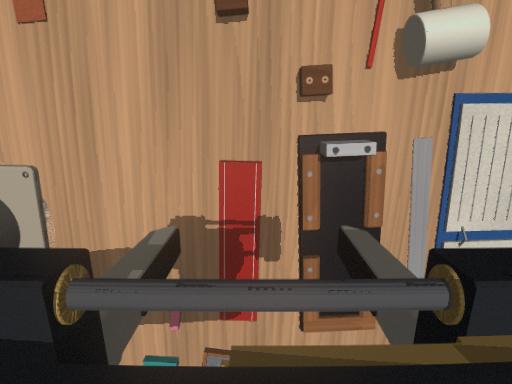

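The wrist view shows the board at (240,240) and the jig at (340,230) with the stop at (348,148). One block is visible at (316,80), and the gripper hides everything below row 240. I'll move closer to measure the board and jig.

```bash
python3 -c "
from h import *
print(go(525,40,250,4))"
```

```text
[-88.0, 55.0, 61.5, -0.1, -0.0, -1.9]
```

Call:
{"method": "jog_arm", "body": {
  "rows": [
    [-88,55,61,0,0,-2,93],
    [-88,55,61,0,0,-2,93],
    [-88,55,61,0,0,-2,93],
    [-88,55,61,0,0,-2,93],
    [-88,55,61,0,0,-2,93],
    [-88,55,61,0,0,-2,93],
    [-88,55,61,0,0,-2,93]
  ]
}}

```text
t: 2.15
eef_pos: [0.5259, 0.04, 0.2526]
tool_rot: [0.001, 0.681, 0.732, 0.001]
contact_force: [0.2, -0.4, 0.3]
width: 0.0929
grip_force: 0.0
```

Run:
```python
from h import *
s,im,d,W=snap("w2"); print(s["t"],s["eef_pos"],s["dq"])
b=cv2.imread("pics/w2.png"); cv2.imwrite("pics/w2c.png",cv2.resize(b[0:260,120:450],None,fx=2.3,fy=2.3,interpolation=cv2.INTER_CUBIC))
```

```text
2.15 [0.52586137 0.03996632 0.25262749] [-0.00481306  0.00364795  0.00141058 -0.00210787 -0.00503249 -0.00023457]
```

View pics/w2c.png

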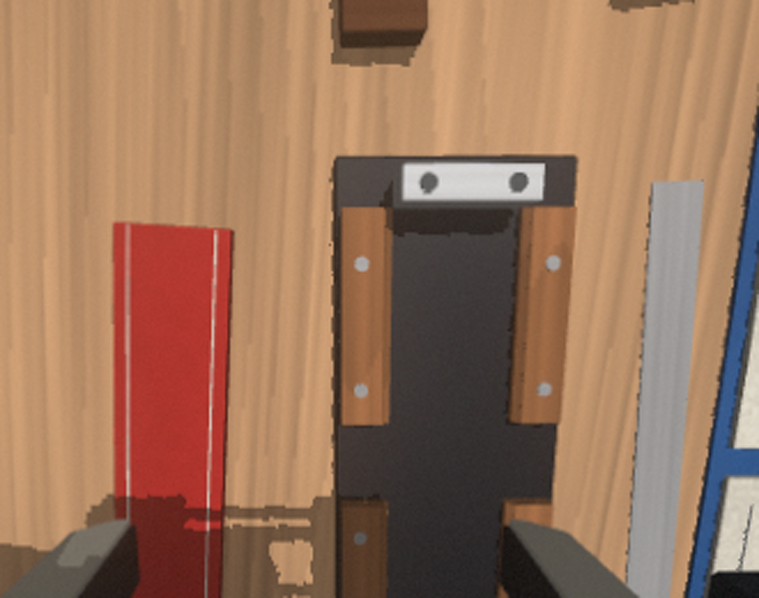

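The crop shows the board's end at crop (173,226). The rail screws are at (362,264), (361,391), (553,263) and (544,390), the rail opening is between rows 425 and 498, and the stop is at (473,182). I'll compute poses from these.

```bash
cat > m.py <<'E'
from h import *
def edgefit(P): # line fit -> point, dir
    vx,vy,x,y=cv2.fitLine(np.float32(P),cv2.DIST_HUBER,0,.01,.01).ravel(); return np.array([x,y]),np.array([vx,vy])
def board(im,W,z,rmax=225,cmin=0,cmax=512):
    H,S,V=cv2.split(cv2.cvtColor(im,cv2.COLOR_RGB2HSV)); m=(((H<8)|(H>172))&(S>130)).astype(np.uint8); m[:, :cmin]=0; m[:,cmax:]=0
    m=cv2.morphologyEx(m,cv2.MORPH_CLOSE,np.ones((3,7)))
    n,l,st,_=cv2.connectedComponentsWithStats(m); k=1+st[1:,4].argmax(); m=l==k; x,y,w,h,_=st[k]
    rows=range(y+8,min(rmax,y+h-8)); L=[];R=[]
    for r in rows:
        c=np.where(m[r])[0]; L.append((c[0]-.5,r)); R.append((c[-1]+.5,r))
    cols=range(x+6,x+w-8); U=[(c,np.where(m[:,c])[0][0]-.5) for c in cols if m[:,c].any()]
    out=[edgefit(onplane("wrist",np.array(q,float),z,W)[:,:2]*1000) for q in(L,R,U)]
    return out
def boardpose(im,W,z,**k):
    (l,dl),(r,dr),(u,du)=board(im,W,z,**k)
    dl=dl*np.sign(dl[1]); dr=dr*np.sign(dr[1]); d=(dl+dr)/2; d/=np.linalg.norm(d); nrm=np.array([d[1],-d[0]])
    w=(r-l)@nrm; mid=(l+r)/2; e=mid+d*((u-mid)@d); c=e-d*142
    return dict(c=c.round(1),yaw=np.degrees(np.arctan2(nrm[1],nrm[0])).round(2),w=w.round(1),dl=np.degrees(np.arctan2(dl[1],dl[0])).round(2),dr=np.degrees(np.arctan2(dr[1],dr[0])).round(2),end=e.round(1))
E
python3 - <<'E'
from m import *
z=np.load("w2.npz"); im,W=z["im"],z["W"]
print(boardpose(im,W,.014))
g=cv2.cvtColor(im,cv2.COLOR_RGB2HSV); 
P=[]
for u,v in [(362,264),(361,391),(360,538),(553,263),(544,390)]:
    u=120+u/2.3; v=v/2.3; yy,xx=np.mgrid[int(v)-5:int(v)+6,int(u)-5:int(u)+6]; w=np.clip(90-g[yy,xx,1].astype(float),0,None); P.append(((xx*w).sum()/w.sum(),(yy*w).sum()/w.sum()))
S=onplane("wrist",np.array(P),.024,W)[:,:2]*1000; print(S.round(1).tolist())
m=(S[0]+S[3])/2, (S[1]+S[4])/2; print(m, np.linalg.norm(S[0]-S[3]),np.linalg.norm(S[0]-S[1]),np.linalg.norm(S[1]-S[2]))
for a,b in((1,0),(2,0),(4,3)): d=S[b]-S[a]; print("dir",np.degrees(np.arctan2(d[1],d[0])))
for a,b in((0,3),(1,4)): d=S[b]-S[a]; print("x dir",np.degrees(np.arctan2(d[1],d[0])))
dep=z["d"]
c=lambda u,v:(120+u/2.3,v/2.3)
# opening edges (rail upper/lower ends), stop face top edge
V=cv2.cvtColor(im,cv2.COLOR_RGB2GRAY).astype(float)
for u in(350,360,375,535,545): 
    col=V[:,int(round(c(u,0)[0]))]; print(u,[ (r,col[r-3:r+4].astype(int).tolist()) for r in(int(425/2.3),int(499/2.3))])
for u in(430,473,520):
    col=V[:,int(round(c(u,0)[0]))]; print(u,col[66:96].astype(int).tolist())
for b in boardpose(im,W,.014),: pass
print("scene depth check board z",[ (W@np.r_[np.r_[slopes("wrist",[c(u,v)])[0],1]*dep[int(c(u,v)[1]),int(c(u,v)[0])],1])[2].round(4) for u,v in((170,350),(60,300),(450,350),(362,320),(540,330))])
E
```

```text
{'c': array([440.1, -14.2], dtype=float32), 'yaw': np.float32(0.53), 'w': np.float32(67.0), 'dl': np.float32(90.53), 'dr': np.float32(90.53), 'end': array([438.8, 127.8], dtype=float32)}
[[544.1, 114.2], [549.8, 44.5], [556.9, -45.3], [648.7, 122.7], [654.4, 52.8]]
(array([596.42680091, 118.42579567]), array([602.06260837,  48.66700324])) 104.92197807214383 69.86801028076432 90.09772241800121
dir 94.62440608412403
dir 94.5756943527681
dir 94.6133922156954
x dir 4.666810319764331
x dir 4.537848185796982
350 [(184, [113, 113, 112, 100, 54, 59, 59]), (216, [52, 53, 47, 39, 41, 53, 51])]
360 [(184, [125, 125, 124, 109, 46, 56, 56]), (216, [51, 53, 47, 37, 42, 53, 57])]
375 [(184, [118, 119, 115, 105, 59, 56, 56]), (216, [49, 46, 34, 37, 45, 52, 50])]
535 [(184, [115, 115, 106, 62, 35, 51, 51]), (216, [48, 46, 46, 55, 65, 70, 95])]
545 [(184, [111, 110, 100, 62, 50, 51, 50]), (216, [47, 45, 46, 54, 63, 65, 87])]
430 [159, 144, 63, 77, 105, 173, 211, 213, 193, 132, 97, 97, 94, 98, 97, 96, 117, 146, 184, 205, 178, 113, 75, 77, 63, 53, 46, 48, 47, 46]
473 [159, 122, 64, 78, 107, 197, 212, 212, 211, 209, 208, 209, 212, 211, 214, 211, 212, 210, 208, 204, 173, 111, 74, 76, 62, 47, 45, 45, 47, 46]
520 [163, 105, 69, 75, 72, 189, 210, 212, 204, 92, 93, 95, 96, 94, 94, 93, 95, 143, 206, 201, 175, 109, 74, 75, 66, 62, 62, 64, 63, 63]
scene depth check board z [np.float64(0.0132), np.float64(-0.0005), np.float64(0.0111), np.float64(0.0245), np.float64(0.0239)]
```

```bash
python3 -c "
from h import *
print(go(440.1,-14.2,60,.5), go(440.1,-14.2,2.5,.5))"
```

```text
[-47.7, -89.7, 192.3, 0.1, -0.0, 3.6] [-47.7, -89.8, 249.8, 0.1, -0.0, 3.6]
```

Call:
{"method": "jog_arm", "body": {
  "rows": [
    [-47.7,-89.7,150,0,0,3.6,93],
    [-47.7,-89.7,192,0,0,3.6,93],
    [-47.7,-89.7,192,0,0,3.6,93],
    [-47.7,-89.7,192,0,0,3.6,93],
    [-47.7,-89.7,192,0,0,3.6,93],
    [-47.7,-89.7,192,0,0,3.6,93],
    [-47.7,-89.7,192,0,0,3.6,93],
    [-47.7,-89.7,192,0,0,3.6,93]
  ]
}}

```text
t: 3.0
eef_pos: [0.4419, -0.015, 0.0616]
tool_rot: [0.002, 0.704, 0.71, 0.001]
contact_force: [0.8, -0.5, -0.4]
width: 0.093
grip_force: 0.0
```

```bash
python3 -c "
from h import *
print(go(440.1,-14.2,2.5,.5)); print(manip.get_state()['eef_pos'])"
```

```text
[0.9, -2.1, 59.1, 0.2, 0.0, -0.1]
[ 0.44190894 -0.01504263  0.06164868]
```

Call:
{"method": "jog_arm", "body": {
  "rows": [
    [0.9,-2,30,0,0,0,93],
    [0.9,-2,54,0,0,0,93],
    [0.9,-2,57,0,0,0,93],
    [0.9,-2,58.5,0,0,0,93],
    [0.9,-2,58.5,0,0,0,93],
    [0.9,-2,58.5,0,0,0,93]
  ]
}}

```text
t: 3.6
eef_pos: [0.4391, -0.0144, 0.0023]
tool_rot: [0.001, 0.705, 0.71, 0.001]
contact_force: [-0.1, 0.1, 0.0]
width: 0.0933
grip_force: 0.0
```

Call:
{"method": "jog_arm", "body": {
  "force": 40,
  "rows": [
    [0,0,0,0,0,0,60],
    [0,0,0,0,0,0,60],
    [0,0,0,0,0,0,60],
    [0,0,0,0,0,0,60],
    [0,0,0,0,0,0,60],
    [0,0,0,0,0,0,60],
    [0,0,0,0,0,0,60],
    [0,0,0,0,0,0,60]
  ]
}}

```text
t: 4.4
eef_pos: [0.4377, -0.0143, 0.0009]
tool_rot: [0.0, 0.705, 0.71, 0.0]
contact_force: [0.2, 0.2, 2.3]
width: 0.0657
grip_force: 40.0
```

Call:
{"method": "jog_arm", "body": {
  "rows": [
    [0,0,-30,0,0,0,60],
    [0,0,-60,0,0,0,60],
    [0,0,-70,0,0,0,60],
    [0,0,-70,0,0,0,60],
    [0,0,-70,0,0,0,60]
  ]
}}

```text
t: 4.9
eef_pos: [0.4368, -0.0142, 0.0694]
tool_rot: [-0.001, 0.705, 0.71, -0.0]
contact_force: [-0.4, -0.6, -2.4]
width: 0.0653
grip_force: 40.0
```

Run:
```python
from m import *
for i in range(3):
    s,im,d,W=snap(f"w3_{i}"); T=T_of(s)
    zt=T[2,3]+.0125
    b=boardpose(im,W,zt); P=np.r_[b["c"]/1000,zt,1]
    print(s["t"],np.round(np.array(s["eef_pos"])*1000,1),s["q"],b,"in tool:",((np.linalg.inv(T)@P)*1000).round(1)[:3])
```

```text
4.9 [436.8 -14.2  69.4] [-1.49902369e-01 -1.93629213e-01  2.08611794e+00 -4.10274466e-05
  1.25042577e+00 -1.56763995e-01] {'c': array([437.2, -33.8], dtype=float32), 'yaw': np.float32(0.34), 'w': np.float32(65.6), 'dl': np.float32(90.28), 'dr': np.float32(90.4), 'end': array([436.4, 108.2], dtype=float32)} in tool: [-19.6   0.3 -12.5]
4.95 [436.3 -14.1  68.9] [-1.49907446e-01 -1.93082858e-01  2.08662784e+00 -1.58276195e-05
  1.25058729e+00 -1.56766032e-01] {'c': array([436.7, -33.7], dtype=float32), 'yaw': np.float32(0.34), 'w': np.float32(65.6), 'dl': np.float32(90.3), 'dr': np.float32(90.39), 'end': array([435.9, 108.3], dtype=float32)} in tool: [-19.6   0.2 -12.5]
5.0 [436.1 -14.1  68.8] [-1.49907601e-01 -1.92862709e-01  2.08662973e+00 -3.18522660e-05
  1.25083586e+00 -1.56750190e-01] {'c': array([436.6, -33.7], dtype=float32), 'yaw': np.float32(0.33), 'w': np.float32(65.6), 'dl': np.float32(90.29), 'dr': np.float32(90.37), 'end': array([435.7, 108.3], dtype=float32)} in tool: [-19.6   0.3 -12.5]
```

View pics/w3_0.png

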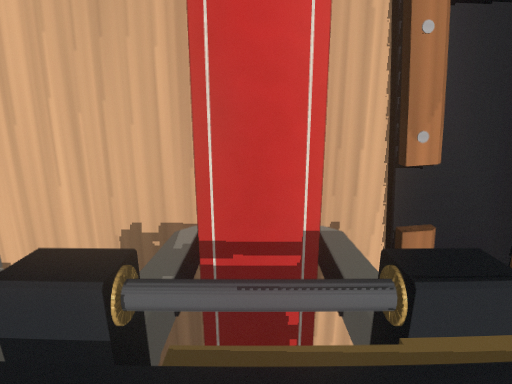

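```bash
python3 -c "
from h import *
print(go(605.5,3.8,68,4.6))"
```

```text
[16.7, 169.5, 0.4, -0.2, -0.0, -4.2]
```

Call:
{"method": "jog_arm", "body": {
  "rows": [
    [5,40,0,0,0,-1,60],
    [9,80,0,0,0,-2,60],
    [13,120,0,0,0,-3,60],
    [16.7,155,0,0,0,-4,60],
    [16.7,169,0,0,0,-4.2,60],
    [16.7,169,0,0,0,-4.2,60],
    [16.7,169,0,0,0,-4.2,60],
    [16.7,169,0,0,0,-4.2,60],
    [16.7,169,0,0,0,-4.2,60]
  ]
}}

```text
t: 5.95
eef_pos: [0.6054, 0.0035, 0.0705]
tool_rot: [-0.0, 0.678, 0.735, -0.0]
contact_force: [-0.1, 0.2, -2.4]
width: 0.0653
grip_force: 40.0
```

```bash
python3 -c "
from h import *
s=manip.get_state();print(np.array(s['eef_pos']),s['width'],go(605.5,3.8,30,4.6))"
```

```text
[0.60540999 0.00351248 0.07047462] 0.06526141768237642 [0.3, 0.1, 40.5, -0.0, -0.0, -0.0]
```

Call:
{"method": "jog_arm", "body": {
  "rows": [
    [0.3,0,20,0,0,0,60],
    [0.3,0,36,0,0,0,60],
    [0.3,0,44,0,0,0,60],
    [0.3,0,48,0,0,0,60],
    [0.3,0,50,0,0,0,60],
    [0.3,0,52,0,0,0,60],
    [0.3,0,54,0,0,0,60],
    [0.3,0,54,0,0,0,60]
  ]
}}

```text
t: 6.75
eef_pos: [0.6066, 0.0038, 0.0169]
tool_rot: [0.0, 0.678, 0.735, 0.0]
contact_force: [0.1, -0.4, -2.4]
width: 0.0657
grip_force: 40.0
```

Call:
{"method": "jog_arm", "body": {
  "rows": [
    [0,0,1,0,0,0,60],
    [0,0,2,0,0,0,60],
    [0,0,3,0,0,0,60],
    [0,0,3.5,0,0,0,60],
    [0,0,3.5,0,0,0,60]
  ]
}}

```text
t: 7.25
eef_pos: [0.6063, 0.0039, 0.0131]
tool_rot: [-0.0, 0.678, 0.735, -0.0]
contact_force: [-0.1, -0.1, -1.7]
width: 0.0654
grip_force: 40.0
```

Nearly down; release slowly, then lift.

Call:
{"method": "jog_arm", "body": {
  "rows": [
    [0,0,0.5,0,0,0,60],
    [0,0,0.5,0,0,0,80],
    [0,0,0.5,0,0,0,80],
    [0,0,0.5,0,0,0,80],
    [0,0,0.5,0,0,0,80],
    [0,0,-30,0,0,0,80],
    [0,0,-80,0,0,0,80],
    [0,0,-130,0,0,0,80],
    [0,0,-180,0,0,0,80],
    [0,0,-205,0,0,0,80]
  ]
}}

```text
t: 8.25
eef_pos: [0.6084, 0.0037, 0.2244]
tool_rot: [0.003, 0.678, 0.735, 0.002]
contact_force: [-0.1, 0.1, 0.4]
width: 0.08
grip_force: 0.0
```

Call:
{"method": "jog_arm", "body": {
  "rows": [
    [0,0,-30,0,0,0,80],
    [0,0,-30,0,0,0,80],
    [0,0,-30,0,0,0,80],
    [0,0,-30,0,0,0,80],
    [0,0,-30,0,0,0,80]
  ]
}}

```text
t: 8.75
eef_pos: [0.6055, 0.0039, 0.2461]
tool_rot: [-0.001, 0.678, 0.735, -0.001]
contact_force: [-0.2, 1.3, 0.1]
width: 0.08
grip_force: 0.0
```

Run:
```python
from m import *
s,im,d,W=snap("w4"); print(s["t"],s["eef_pos"],boardpose(im,W,.026))
b=cv2.imread("pics/w4.png"); cv2.imwrite("pics/w4c.png",cv2.resize(b[0:260,80:430],None,fx=2.2,fy=2.2,interpolation=cv2.INTER_CUBIC))
n="top";im,d=manip.read_camera(n);np.savez("top1.npz",im=im,d=d);W=wfc(n)
H,S,V=cv2.split(cv2.cvtColor(im,cv2.COLOR_RGB2HSV)); print([r for r in rects(n,im,(V<95)&(S>80),.028,W,60) if 35<r[3]<52 and r[2]<60])
```

```text
8.75 [0.60547615 0.00391464 0.24609018] {'c': array([606.5,   3.3], dtype=float32), 'yaw': np.float32(4.46), 'w': np.float32(66.5), 'dl': np.float32(94.31), 'dr': np.float32(94.62), 'end': array([595.4, 144.8], dtype=float32)}
[(421.3, 344.5, 54.2, 42.1, -89.5), (599.8, -294.5, 45.5, 45.2, -89.9)]
```

View pics/w4c.png

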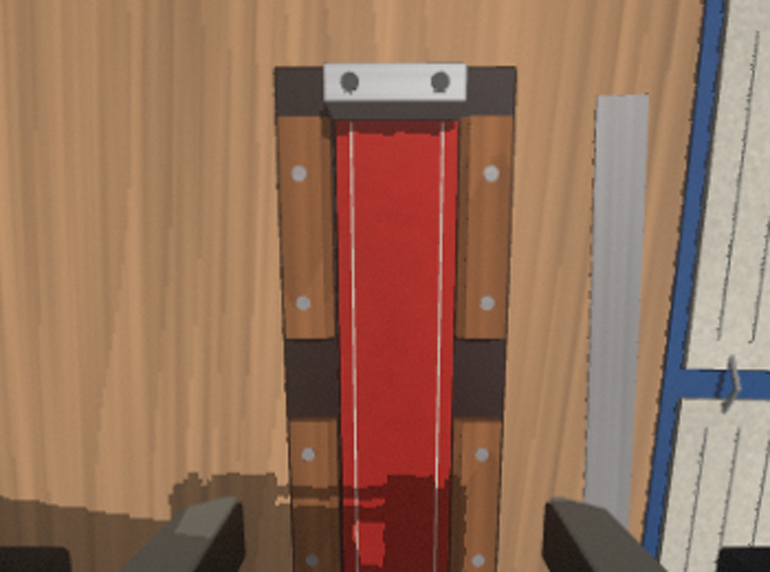

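The board is seated: crop shows it filling the pocket with the chalk lines at columns 352 and 440. I'll look at the far-right block next.

```bash
python3 -c "
from h import *
print(go(605,-364,130,4.5))"
```

```text
[-366.7, -29.9, 116.6, -0.1, -0.0, 0.1]
```

Call:
{"method": "jog_arm", "body": {
  "rows": [
    [-50,-5,10,0,0,0,80],
    [-100,-10,20,0,0,0,80],
    [-150,-15,40,0,0,0,80],
    [-200,-20,60,0,0,0,80],
    [-250,-25,80,0,0,0,80],
    [-300,-30,100,0,0,0,80],
    [-366,-30,116,0,0,0,80],
    [-366,-30,116,0,0,0,80],
    [-366,-30,116,0,0,0,80],
    [-366,-30,116,0,0,0,80]
  ]
}}

```text
t: 9.85
eef_pos: [0.6049, -0.3637, 0.1305]
tool_rot: [-0.001, 0.679, 0.734, -0.0]
contact_force: [0.2, 0.7, -0.3]
width: 0.08
grip_force: 0.0
```

```bash
cat >> m.py <<'E'
def block(im,W,z=.028,rmax=225,show=None):
    """dark walnut blobs -> top-face rect from block mask; also holes direction"""
    H,S,V=cv2.split(cv2.cvtColor(im,cv2.COLOR_RGB2HSV)); m=((V<125)&(S>100)&(H<20)).astype(np.uint8); m[rmax:]=0
    m=cv2.morphologyEx(m,cv2.MORPH_OPEN,np.ones((3,3)))
    out=[]
    for c in cv2.findContours(m,cv2.RETR_EXTERNAL,cv2.CHAIN_APPROX_NONE)[0]:
        if cv2.contourArea(c)<500: continue
        x,y,w,h=cv2.boundingRect(c); sub=np.zeros_like(m); cv2.drawContours(sub,[c],-1,1,-1)
        # holes: brighter spots inside the blob (brass rims)
        g=cv2.cvtColor(im,cv2.COLOR_RGB2GRAY); inn=cv2.erode(sub,np.ones((7,7)))
        med=np.median(g[sub>0]); hm=((g>med+25)&(inn>0)).astype(np.uint8)
        hm=cv2.morphologyEx(hm,cv2.MORPH_CLOSE,np.ones((5,5)))
        n,l,st,ce=cv2.connectedComponentsWithStats(hm); ks=[k for k in np.argsort(-st[:,4]) if k>0][:2]
        hp=onplane("wrist",ce[ks],z,W)[:,:2]*1000 if len(ks)==2 else None
        r=rects("wrist",im,sub,z,W,100)
        o=dict(bbox=(x,y,w,h),rect=r,med=med)
        if hp is not None: dd=hp[1]-hp[0]; o.update(px=ce[ks].round(1).tolist(),area=st[ks,4].tolist(),mid=hp.mean(0).round(1),dist=np.linalg.norm(dd).round(1),ang=((np.degrees(np.arctan2(dd[1],dd[0]))+90)%180-90).round(1))
        out.append(o)
    return out
E
python3 - <<'E'
from m import *
s,im,d,W=snap("w5"); print(s["t"],s["eef_pos"])
for b in block(im,W): print(b)
b=cv2.imread("pics/w5.png"); cv2.imwrite("pics/w5c.png",cv2.resize(b[40:180,170:350],None,fx=4,fy=4,interpolation=cv2.INTER_CUBIC))
E
```

```text
9.85 [ 0.60489418 -0.3636707   0.13053114]
{'bbox': (36, 170, 73, 27), 'rect': [(433.4, -364.4, 67.6, 19.1, -3.4)], 'med': np.float64(77.0)}
{'bbox': (232, 96, 55, 55), 'rect': [(600.0, -299.3, 45.9, 45.1, 2.8)], 'med': np.float64(68.0), 'px': [[247.0, 120.3], [272.6, 121.3]], 'area': [95, 93], 'mid': array([ 600.8, -296.7]), 'dist': np.float64(22.0), 'ang': np.float64(2.4)}
{'bbox': (0, 24, 202, 201), 'rect': [(448.6, -315.8, 196.4, 174.3, 4.8)], 'med': np.float64(68.0)}
```

View pics/w5c.png

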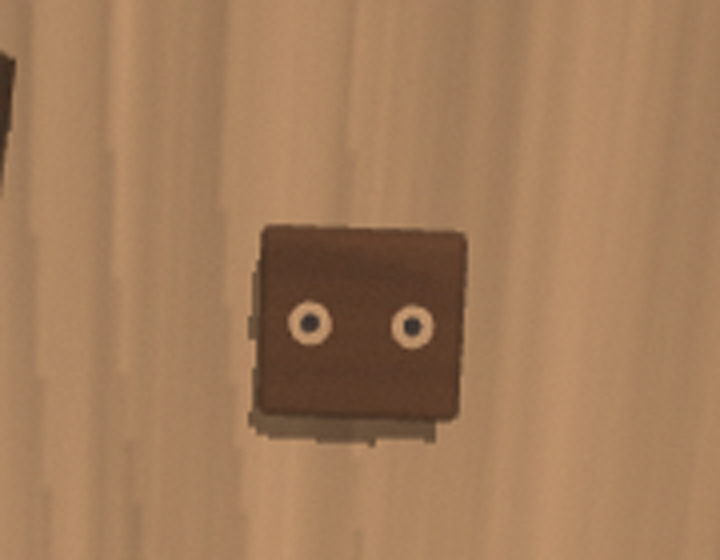

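Crop shows the block at (362,325), with its two holes along the longer side. The midpoint of the holes gives the centre, so I'll go and grasp it.

```bash
python3 -c "
from h import *
print(go(600.8,-296.7,4,2.4))"
```

```text
[66.1, 0.6, 127.6, -0.0, -0.1, 2.2]
```

Call:
{"method": "jog_arm", "body": {
  "rows": [
    [40,0.6,40,0,0,2.2,70],
    [66,0.6,70,0,0,2.2,70],
    [66,0.6,90,0,0,2.2,70],
    [66,0.6,115,0,0,2.2,70],
    [66,0.6,125,0,0,2.2,70],
    [66,0.6,127.6,0,0,2.2,70],
    [66,0.6,127.6,0,0,2.2,70],
    [66,0.6,127.6,0,0,2.2,70]
  ]
}}

```text
t: 10.7
eef_pos: [0.6023, -0.2981, 0.0065]
tool_rot: [0.001, 0.692, 0.722, 0.0]
contact_force: [-0.2, 0.8, 0.5]
width: 0.0702
grip_force: 0.0
```

Call:
{"method": "jog_arm", "body": {
  "force": 25,
  "rows": [
    [0,0,0,0,0,0,38],
    [0,0,0,0,0,0,38],
    [0,0,0,0,0,0,38],
    [0,0,0,0,0,0,38],
    [0,0,0,0,0,0,38],
    [0,0,0,0,0,0,38],
    [0,0,-30,0,0,0,38],
    [0,0,-70,0,0,0,38],
    [0,0,-75,0,0,0,38],
    [0,0,-75,0,0,0,38]
  ]
}}

```text
t: 11.7
eef_pos: [0.6025, -0.2983, 0.0819]
tool_rot: [0.002, 0.692, 0.722, 0.0]
contact_force: [-0.4, -0.2, -0.4]
width: 0.0439
grip_force: 25.0
```

```bash
python3 -c "
from h import *
print(go(596.6,122.7,80,4.5))"
```

```text
[420.9, 11.7, 1.0, 0.2, 0.1, -2.1]
```

Call:
{"method": "jog_arm", "body": {
  "rows": [
    [50,1,1,0,0,-0.5,38],
    [100,2,1,0,0,-1,38],
    [150,4,1,0,0,-1.5,38],
    [200,6,1,0,0,-2,38],
    [250,8,1,0,0,-2,38],
    [300,10,1,0,0,-2,38],
    [350,11,1,0,0,-2,38],
    [400,11.7,1,0,0,-2.1,38],
    [420.9,11.7,1,0,0,-2.1,38],
    [420.9,11.7,1,0,0,-2.1,38]
  ]
}}

```text
t: 12.7
eef_pos: [0.5932, 0.1268, 0.0763]
tool_rot: [-0.001, 0.677, 0.736, -0.001]
contact_force: [-0.5, 0.4, 0.9]
width: 0.0443
grip_force: 25.0
```

```bash
python3 -c "
from h import *
s=manip.get_state();print(s['eef_pos'],s['width'],go(596.9,122.7,34,4.5))"
```

```text
[0.59321461 0.12676111 0.07628721] 0.04434047431844743 [-4.4, 3.5, 42.3, -0.2, -0.0, 0.2]
```

Call:
{"method": "jog_arm", "body": {
  "rows": [
    [-4.4,3.5,10,0,0,0,38],
    [-4.4,3.5,20,0,0,0,38],
    [-4.4,3.5,30,0,0,0,38],
    [-4.4,3.5,34,0,0,0,38],
    [-4.4,3.5,34,0,0,0,38],
    [-4.4,3.5,34,0,0,0,38]
  ]
}}

```text
t: 13.3
eef_pos: [0.5991, 0.119, 0.0446]
tool_rot: [-0.0, 0.679, 0.734, -0.0]
contact_force: [-0.3, 0.1, 0.6]
width: 0.0439
grip_force: 25.0
```

```bash
python3 -c "
from h import *
manip.read_camera('top')
s=manip.get_state();print(s['eef_pos'],s['width'],s['contact_force'],go(596.9,124.5,34,4.5))"
```

```text
[0.5994084  0.11917275 0.0450273 ] 0.04378803297246001 [ 0.35946994  0.08585243 -0.09179299] [5.5, -2.1, 11.0, 0.0, -0.0, -0.0]
```

Call:
{"method": "jog_arm", "body": {
  "rows": [
    [0,-2,6,0,0,0,38],
    [0,-2,10,0,0,0,38],
    [0,-2,10,0,0,0,38],
    [0,-2,10,0,0,0,38]
  ]
}}

```text
t: 13.75
eef_pos: [0.5968, 0.1193, 0.0344]
tool_rot: [-0.0, 0.679, 0.734, -0.0]
contact_force: [0.4, 0.3, 0.2]
width: 0.0441
grip_force: 25.0
```

Call:
{"method": "jog_arm", "body": {
  "rows": [
    [0,0,1,0,0,0,38],
    [0,0,1,0,0,0,38],
    [0,0,1,0,0,0,38]
  ]
}}

```text
t: 14.05
eef_pos: [0.5972, 0.1193, 0.0337]
tool_rot: [0.0, 0.679, 0.734, 0.0]
contact_force: [1.0, 0.1, -0.4]
width: 0.0436
grip_force: 25.0
```

Call:
{"method": "jog_arm", "body": {
  "rows": [
    [0,0,1,0,0,0,38],
    [0,0,1,0,0,0,38],
    [0,0,1,0,0,0,38]
  ]
}}

```text
t: 14.35
eef_pos: [0.5971, 0.1192, 0.0326]
tool_rot: [-0.0, 0.679, 0.734, -0.0]
contact_force: [-0.3, -1.2, 0.6]
width: 0.0436
grip_force: 25.0
```

Call:
{"method": "jog_arm", "body": {
  "rows": [
    [0,0,1,0,0,0,38],
    [0,0,1,0,0,0,38],
    [0,0,1,0,0,0,38]
  ]
}}

```text
t: 14.65
eef_pos: [0.597, 0.1192, 0.0316]
tool_rot: [-0.0, 0.679, 0.734, -0.0]
contact_force: [0.1, 0.8, 0.3]
width: 0.0435
grip_force: 25.0
```

Call:
{"method": "jog_arm", "body": {
  "rows": [
    [0,0,1,0,0,0,38],
    [0,0,1,0,0,0,38]
  ]
}}

```text
t: 14.85
eef_pos: [0.5972, 0.1192, 0.0308]
tool_rot: [0.0, 0.679, 0.734, 0.0]
contact_force: [-0.6, 0.7, 1.7]
width: 0.0437
grip_force: 25.0
```

Call:
{"method": "jog_arm", "body": {
  "rows": [
    [0,0,0.5,0,0,0,38],
    [0,0,0.5,0,0,0,38]
  ]
}}

```text
t: 15.05
eef_pos: [0.5972, 0.1192, 0.0308]
tool_rot: [0.0, 0.679, 0.734, 0.0]
contact_force: [-2.8, -1.0, 5.9]
width: 0.0439
grip_force: 25.0
```

Call:
{"method": "jog_arm", "body": {
  "rows": [
    [0,0,0.5,0,0,0,38],
    [0,0,0.5,0,0,0,38]
  ]
}}

```text
t: 15.25
eef_pos: [0.5973, 0.1192, 0.0309]
tool_rot: [0.0, 0.679, 0.734, 0.0]
contact_force: [-5.6, -1.3, 10.1]
width: 0.044
grip_force: 25.0
```

Call:
{"method": "jog_arm", "body": {
  "rows": [
    [0,0,-1.1,0,0,0,38],
    [3,0,-1.1,0,0,0,38],
    [6,0,-1.1,0,0,0,38],
    [6,0,-1.1,0,0,0,38],
    [7,0,-1.1,0,0,0,38],
    [7,0,-1.1,0,0,0,38]
  ]
}}

```text
t: 15.85
eef_pos: [0.5967, 0.1263, 0.0308]
tool_rot: [0.0, 0.679, 0.734, 0.0]
contact_force: [-0.4, -1.1, 2.5]
width: 0.0441
grip_force: 25.0
```

Call:
{"method": "jog_arm", "body": {
  "rows": [
    [1,0,0,0,0,0,38],
    [1,0,0,0,0,0,38]
  ]
}}

```text
t: 16.05
eef_pos: [0.5966, 0.1271, 0.0309]
tool_rot: [0.0, 0.679, 0.734, 0.0]
contact_force: [0.8, -2.8, 2.2]
width: 0.0443
grip_force: 25.0
```

Call:
{"method": "jog_arm", "body": {
  "rows": [
    [1,0,0,0,0,0,38],
    [1,0,0,0,0,0,38]
  ]
}}

```text
t: 16.25
eef_pos: [0.5966, 0.1271, 0.0309]
tool_rot: [0.001, 0.679, 0.734, -0.0]
contact_force: [0.7, -6.4, 4.5]
width: 0.0439
grip_force: 25.0
```

Call:
{"method": "jog_arm", "body": {
  "rows": [
    [1,0,0,0,0,0,38],
    [1,0,0,0,0,0,38]
  ]
}}

```text
t: 16.45
eef_pos: [0.5966, 0.1271, 0.0309]
tool_rot: [0.001, 0.679, 0.734, -0.001]
contact_force: [0.9, -10.6, 4.1]
width: 0.044
grip_force: 25.0
```

Call:
{"method": "jog_arm", "body": {
  "rows": [
    [-1.8,0,0,0,0,0,38],
    [-1.8,0,0,0,0,0,38],
    [-1.8,0,0,0,0,0,60],
    [-1.8,0,0,0,0,0,60],
    [-1.8,0,0,0,0,0,60],
    [-1.8,0,-30,0,0,0,60],
    [-1.8,0,-75,0,0,0,60],
    [-1.8,0,-100,0,0,0,60],
    [-1.8,0,-100,0,0,0,60],
    [-1.8,0,-100,0,0,0,60]
  ]
}}

```text
t: 17.45
eef_pos: [0.5966, 0.1277, 0.131]
tool_rot: [0.0, 0.679, 0.734, 0.0]
contact_force: [-0.2, 0.0, -0.5]
width: 0.0602
grip_force: 0.0
```

Run:
```python
from m import *
n="top";im,d=manip.read_camera(n);np.savez("top2.npz",im=im,d=d);W=wfc(n);s=manip.get_state()
H,S,V=cv2.split(cv2.cvtColor(im,cv2.COLOR_RGB2HSV)); print(s["t"],s["eef_pos"],[r for r in rects(n,im,(V<95)&(S>80),.028,W,60) if 35<r[3]<70 and r[2]<75])
print(go(440-6,-300-75,130,-3))
```

```text
17.5 [0.59565153 0.12751432 0.12948894] [(442.1, 295.5, 48.3, 43.9, 6.4), (542.2, 240.7, 48.1, 47.9, -89.3)]
[-488.3, -200.6, -0.2, -0.1, 0.0, 7.5]
```

One block was knocked, from about (421,344) to (442,295); I'll locate it again when I pick it up. Now I look at the spacers.

Run:
```python
from m import *
print(go(436,-355,150,-4))
```

```text
[-468.5, -197.1, -20.2, -0.1, 0.0, 8.5]
```

Call:
{"method": "jog_arm", "body": {
  "rows": [
    [-46,-19,-20,0,0,1,76],
    [-92,-38,-20,0,0,2,76],
    [-138,-57,-20,0,0,3,76],
    [-184,-76,-20,0,0,4,76],
    [-230,-95,-20,0,0,5,76],
    [-276,-114,-20,0,0,6,76],
    [-322,-133,-20,0,0,7,76],
    [-368,-152,-20,0,0,8,76],
    [-414,-171,-20,0,0,8.5,76],
    [-460,-190,-20,0,0,8.5,76]
  ]
}}

```text
t: 18.5
eef_pos: [0.4415, -0.3456, 0.1483]
tool_rot: [-0.002, 0.732, 0.682, -0.0]
contact_force: [0.5, -0.2, -0.2]
width: 0.0761
grip_force: 0.0
```

Call:
{"method": "jog_arm", "body": {
  "rows": [
    [0,0,0,0,0,0,76],
    [0,0,0,0,0,0,76],
    [0,0,0,0,0,0,76],
    [0,0,0,0,0,0,76]
  ]
}}

```text
t: 18.9
eef_pos: [0.4438, -0.3432, 0.1499]
tool_rot: [-0.001, 0.731, 0.683, 0.0]
contact_force: [-0.5, 0.2, 0.3]
width: 0.0761
grip_force: 0.0
```

```bash
cat >> m.py <<'E'
def spacers(im,W,z=.020,rmax=225):
    H,S,V=cv2.split(cv2.cvtColor(im,cv2.COLOR_RGB2HSV)); m=(H>15)&(H<34)&(S>135)&(V>95); m[rmax:]=0
    m=cv2.morphologyEx(m.astype(np.uint8),cv2.MORPH_OPEN,np.ones((3,3)))
    return [r for r in rects("wrist",im,m,z,W,300)]
E
python3 - <<'E'
from m import *
s,im,d,W=snap("w6"); print(s["t"],s["eef_pos"])
for b in spacers(im,W): print(b)
b=cv2.imread("pics/w6.png"); cv2.imwrite("pics/w6c.png",cv2.resize(b[0:260,60:440],None,fx=2,fy=2,interpolation=cv2.INTER_CUBIC))
E
```

```text
18.9 [ 0.44375796 -0.34317243  0.14991011]
(424.8, -367.3, 62.4, 16.1, -3.8)
(426.7, -328.3, 61.8, 16.6, -6.8)
(445.6, -301.7, 62.8, 15.6, -7.0)
(441.4, -263.1, 62.4, 15.0, -7.2)
```

View pics/w6c.png

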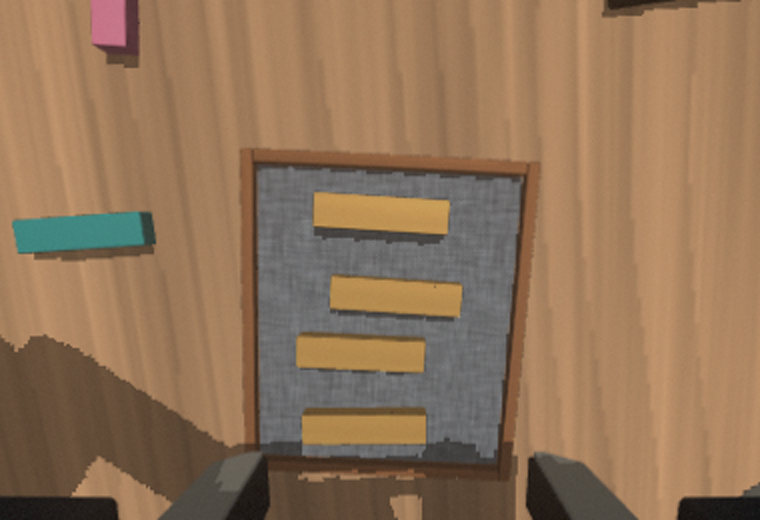

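All four brass bars are visible in the tray. The top one is at crop (381,214), with about 27 mm of room at its left end, so I'll take it end-wise.

Run:
```python
from m import *
print(go(441.4,-263.1,45,-7.2))
```

```text
[79.8, -7.9, 105.3, -0.0, -0.0, 3.3]
```

Call:
{"method": "jog_arm", "body": {
  "rows": [
    [40,-4,40,0,0,1.5,72],
    [79.8,-7.9,80,0,0,3.3,72],
    [79.8,-7.9,105,0,0,3.3,72],
    [79.8,-7.9,105,0,0,3.3,72],
    [79.8,-7.9,105,0,0,3.3,72],
    [79.8,-7.9,105,0,0,3.3,72]
  ]
}}

```text
t: 19.55
eef_pos: [0.4429, -0.2662, 0.0483]
tool_rot: [0.002, 0.751, 0.661, 0.0]
contact_force: [0.4, 0.1, 0.7]
width: 0.0721
grip_force: 0.0
```

Run:
```python
from m import *
manip.read_camera("top"); s=manip.get_state(); print(s["eef_pos"]); print(go(441.4,-263.1,6.5,-7.2))
```

```text
[ 0.44297651 -0.26646525  0.04845113]
[3.2, -2.2, 41.9, 0.2, 0.1, -0.1]
```

Call:
{"method": "jog_arm", "body": {
  "rows": [
    [3,-2,15,0,0,0,72],
    [3,-2,30,0,0,0,72],
    [3,-2,38,0,0,0,72],
    [3,-2,41,0,0,0,72],
    [3,-2,41,0,0,0,72],
    [3,-2,41,0,0,0,72]
  ]
}}

```text
t: 20.2
eef_pos: [0.4398, -0.2618, 0.005]
tool_rot: [0.0, 0.751, 0.661, 0.0]
contact_force: [-0.4, 0.2, -0.7]
width: 0.0719
grip_force: 0.0
```

Call:
{"method": "jog_arm", "body": {
  "force": 35,
  "rows": [
    [0,0,0,0,0,0,58],
    [0,0,0,0,0,0,58],
    [0,0,0,0,0,0,58],
    [0,0,0,0,0,0,58],
    [0,0,0,0,0,0,58],
    [0,0,0,0,0,0,58]
  ]
}}

```text
t: 20.8
eef_pos: [0.4398, -0.2617, 0.005]
tool_rot: [0.0, 0.751, 0.661, 0.0]
contact_force: [1.1, 0.4, 1.4]
width: 0.0636
grip_force: 35.0
```

Call:
{"method": "jog_arm", "body": {
  "rows": [
    [0,0,0,0,0,0,70],
    [0,0,0,0,0,0,70],
    [0,0,-1.7,0,0,0,70],
    [0,0,-1.7,0,0,0,58],
    [0,0,-1.7,0,0,0,58],
    [0,0,-1.7,0,0,0,58],
    [0,0,-1.7,0,0,0,58],
    [0,0,-1.7,0,0,0,58]
  ]
}}

```text
t: 21.6
eef_pos: [0.4395, -0.2614, 0.0065]
tool_rot: [-0.0, 0.751, 0.661, 0.0]
contact_force: [-0.6, 0.2, 2.0]
width: 0.0637
grip_force: 35.0
```

Call:
{"method": "jog_arm", "body": {
  "rows": [
    [0,0,-30,0,0,0,58],
    [0,0,-70,0,0,0,58],
    [0,0,-90,0,0,0,58],
    [0,0,-90,0,0,0,58],
    [0,0,-90,0,0,0,58],
    [0,0,-90,0,0,0,58]
  ]
}}

```text
t: 22.2
eef_pos: [0.4384, -0.2606, 0.0944]
tool_rot: [-0.002, 0.751, 0.661, -0.0]
contact_force: [0.2, -0.5, -1.3]
width: 0.0636
grip_force: 35.0
```

Run:
```python
from m import *
s,im,d,W=snap("w7"); T=T_of(s); zt=T[2,3]-.0027+.016; print(s["eef_pos"],s["width"]); 
y=-28.-20-8 # centre of spacer relative to jig y handled below
c=np.array([606.4,3.6]); u=np.array([-.0785,.9969])
p=c+u*(96.5-5); print(p, go(p[0],p[1],90,4.5))
```

```text
[ 0.43838819 -0.26060218  0.09435111] 0.06355121372301026
[599.21725  94.81635] [372.9, 114.4, 4.5, -0.2, -0.1, -11.8]
```

Call:
{"method": "jog_arm", "body": {
  "rows": [
    [46,14,0,0,0,-1.5,58],
    [92,28,0,0,0,-3,58],
    [138,42,0,0,0,-4.5,58],
    [184,56,0,0,0,-6,58],
    [230,70,0,0,0,-7.5,58],
    [276,84,2,0,0,-9,58],
    [322,99,4,0,0,-10.5,58],
    [350,110,4,0,0,-11.8,58],
    [370,114,4,0,0,-11.8,58],
    [370,114,4,0,0,-11.8,58]
  ]
}}

```text
t: 23.25
eef_pos: [0.599, 0.0937, 0.0903]
tool_rot: [-0.001, 0.678, 0.735, -0.001]
contact_force: [-0.5, 0.1, -2.0]
width: 0.0637
grip_force: 35.0
```

Call:
{"method": "jog_arm", "body": {
  "rows": [
    [0,0,10,0,0,0,58],
    [0,0,10,0,0,0,58],
    [0,0,10,0,0,0,58],
    [0,0,10,0,0,0,58]
  ]
}}

```text
t: 23.65
eef_pos: [0.5994, 0.0901, 0.0823]
tool_rot: [-0.0, 0.679, 0.734, -0.0]
contact_force: [0.3, -0.4, -1.9]
width: 0.0635
grip_force: 35.0
```

Run:
```python
from m import *
s=manip.get_state(); print(s["eef_pos"],s["width"],go(599.5,91.3,31,4.5))
```

```text
[0.59943124 0.09009364 0.08229069] 0.06346742402548106 [1.2, 0.2, 51.3, -0.0, 0.0, -0.1]
```

Call:
{"method": "jog_arm", "body": {
  "rows": [
    [0,0,20,0,0,0,58],
    [0,0,40,0,0,0,58],
    [0,0,48,0,0,0,58],
    [0,0,51,0,0,0,58],
    [0,0,52,0,0,0,58],
    [0,0,52,0,0,0,58],
    [0,0,52,0,0,0,58]
  ]
}}

```text
t: 24.35
eef_pos: [0.6005, 0.0911, 0.0315]
tool_rot: [0.001, 0.679, 0.734, 0.001]
contact_force: [-0.2, 0.1, -1.4]
width: 0.0637
grip_force: 35.0
```

Call:
{"method": "jog_arm", "body": {
  "rows": [
    [0,0,0.7,0,0,0,58],
    [0,0,0.7,0,0,0,58]
  ]
}}

```text
t: 24.55
eef_pos: [0.5999, 0.0911, 0.0301]
tool_rot: [0.0, 0.679, 0.734, 0.0]
contact_force: [-0.5, -0.9, -1.9]
width: 0.0637
grip_force: 35.0
```

Call:
{"method": "jog_arm", "body": {
  "rows": [
    [0,0,0.7,0,0,0,58],
    [0,0,0.7,0,0,0,58]
  ]
}}

```text
t: 24.75
eef_pos: [0.5996, 0.0911, 0.0289]
tool_rot: [-0.0, 0.679, 0.734, -0.0]
contact_force: [-0.4, -0.8, -1.7]
width: 0.0636
grip_force: 35.0
```

Call:
{"method": "jog_arm", "body": {
  "rows": [
    [0,0,0.7,0,0,0,58],
    [0,0,0.7,0,0,0,58]
  ]
}}

```text
t: 24.95
eef_pos: [0.5997, 0.0911, 0.0285]
tool_rot: [0.0, 0.679, 0.734, 0.0]
contact_force: [-1.0, 0.1, 2.1]
width: 0.0638
grip_force: 35.0
```

Call:
{"method": "jog_arm", "body": {
  "rows": [
    [2,0,-0.3,0,0,0,58],
    [4,0,-0.3,0,0,0,58],
    [6,0,-0.3,0,0,0,58],
    [6.5,0,-0.3,0,0,0,58],
    [6.5,0,-0.3,0,0,0,58]
  ]
}}

```text
t: 25.45
eef_pos: [0.5991, 0.0977, 0.0285]
tool_rot: [-0.0, 0.679, 0.734, -0.0]
contact_force: [0.4, -0.9, -1.4]
width: 0.0633
grip_force: 35.0
```

Call:
{"method": "jog_arm", "body": {
  "rows": [
    [1,0,0,0,0,0,58],
    [1,0,0,0,0,0,58]
  ]
}}

```text
t: 25.65
eef_pos: [0.599, 0.0986, 0.0286]
tool_rot: [-0.0, 0.679, 0.734, -0.0]
contact_force: [0.7, -0.3, -1.7]
width: 0.0635
grip_force: 35.0
```

Call:
{"method": "jog_arm", "body": {
  "rows": [
    [1,0,0,0,0,0,58],
    [1,0,0,0,0,0,58]
  ]
}}

```text
t: 25.85
eef_pos: [0.599, 0.0996, 0.0286]
tool_rot: [-0.0, 0.679, 0.734, 0.0]
contact_force: [-0.1, 0.9, -1.8]
width: 0.0637
grip_force: 35.0
```

Call:
{"method": "jog_arm", "body": {
  "rows": [
    [1,0,0,0,0,0,58],
    [1,0,0,0,0,0,58]
  ]
}}

```text
t: 26.05
eef_pos: [0.5989, 0.1006, 0.0286]
tool_rot: [-0.0, 0.679, 0.734, 0.0]
contact_force: [-0.1, -0.6, -0.9]
width: 0.0636
grip_force: 35.0
```

Call:
{"method": "jog_arm", "body": {
  "rows": [
    [1,0,0,0,0,0,58],
    [1,0,0,0,0,0,58]
  ]
}}

```text
t: 26.25
eef_pos: [0.5989, 0.1015, 0.0286]
tool_rot: [0.0, 0.679, 0.734, -0.0]
contact_force: [0.5, -1.0, -1.4]
width: 0.0637
grip_force: 35.0
```

Call:
{"method": "jog_arm", "body": {
  "rows": [
    [1,0,0,0,0,0,58],
    [1,0,0,0,0,0,58]
  ]
}}

```text
t: 26.45
eef_pos: [0.5989, 0.1015, 0.0286]
tool_rot: [0.001, 0.679, 0.734, -0.001]
contact_force: [0.1, -4.3, -0.4]
width: 0.0634
grip_force: 35.0
```

Call:
{"method": "jog_arm", "body": {
  "rows": [
    [1,0,0,0,0,0,58],
    [1,0,0,0,0,0,58]
  ]
}}

```text
t: 26.65
eef_pos: [0.5989, 0.1015, 0.0286]
tool_rot: [0.001, 0.679, 0.734, -0.001]
contact_force: [1.4, -9.1, -1.2]
width: 0.0637
grip_force: 35.0
```

Call:
{"method": "jog_arm", "body": {
  "rows": [
    [-1.3,0,0.5,0,0,0,58],
    [-1.3,0,0.5,0,0,0,58],
    [-1.3,0,0.5,0,0,0,74],
    [-1.3,0,0.5,0,0,0,74],
    [-1.3,0,0.5,0,0,0,74],
    [-1.3,0,-30,0,0,0,74],
    [-1.3,0,-75,0,0,0,74],
    [-1.3,0,-115,0,0,0,74],
    [-1.3,0,-120,0,0,0,74],
    [-1.3,0,-120,0,0,0,74]
  ]
}}

```text
t: 27.65
eef_pos: [0.6003, 0.1027, 0.1509]
tool_rot: [0.001, 0.679, 0.734, 0.002]
contact_force: [0.2, -0.6, -0.6]
width: 0.0739
grip_force: 0.0
```

Run:
```python
from m import *
n="top";im,d=manip.read_camera(n);W=wfc(n)
H,S,V=cv2.split(cv2.cvtColor(im,cv2.COLOR_RGB2HSV)); print([r for r in rects(n,im,(V<95)&(S>80),.028,W,60) if 35<r[3]<70 and r[2]<75])
s=manip.get_state(); print(s["eef_pos"],go(545,168,130,4.5))
```

```text
[(542.2, 240.7, 48.1, 47.9, -89.3)]
[0.59892364 0.10247362 0.14864471] [69.6, -48.6, 18.6, 0.0, -0.0, 0.0]
```

Now look at the next block, near (542,241).

Call:
{"method": "jog_arm", "body": {
  "rows": [
    [35,-25,18,0,0,0,70],
    [70,-48,18,0,0,0,70],
    [70,-48,18,0,0,0,70],
    [70,-48,18,0,0,0,70],
    [70,-48,18,0,0,0,70]
  ]
}}

```text
t: 28.2
eef_pos: [0.5452, 0.1677, 0.1295]
tool_rot: [-0.0, 0.679, 0.734, -0.001]
contact_force: [-0.2, -0.4, 0.3]
width: 0.0706
grip_force: 0.0
```

Run:
```python
from m import *
s,im,d,W=snap("w8"); print(s["t"],s["eef_pos"])
for b in block(im,W): print(b)
```

```text
28.2 [0.54524389 0.16769953 0.12950413]
{'bbox': (236, 79, 55, 58), 'rect': [(542.9, 245.0, 46.2, 46.1, -84.1)], 'med': np.float64(73.0), 'px': [[277.5, 103.3], [251.4, 103.9]], 'area': [99, 98], 'mid': array([544. , 248.9]), 'dist': np.float64(22.0), 'ang': np.float64(5.8)}
{'bbox': (393, 26, 97, 81), 'rect': [(687.4, 294.6, 82.3, 63.4, 12.7)], 'med': np.float64(82.0)}
{'bbox': (114, 0, 65, 60), 'rect': [(444.9, 300.1, 49.2, 45.3, 7.2)], 'med': np.float64(65.0), 'px': [[154.3, 12.3], [127.3, 14.5]], 'area': [119, 118], 'mid': array([439.9, 311. ]), 'dist': np.float64(21.9), 'ang': np.float64(7.5)}
```

Run:
```python
from m import *
print(go(544,248.5,5,5.8))
```

```text
[80.9, 4.8, 124.8, -0.1, 0.0, -1.3]
```

Call:
{"method": "jog_arm", "body": {
  "rows": [
    [40,3,40,0,0,-1.3,70],
    [80.5,4.8,75,0,0,-1.3,70],
    [80.5,4.8,90,0,0,-1.3,70],
    [80.5,4.8,110,0,0,-1.3,70],
    [80.5,4.8,121,0,0,-1.3,70],
    [80.5,4.8,124,0,0,-1.3,70],
    [80.5,4.8,124,0,0,-1.3,70],
    [80.5,4.8,124,0,0,-1.3,70]
  ]
}}

```text
t: 29.05
eef_pos: [0.5451, 0.2487, 0.0079]
tool_rot: [0.0, 0.671, 0.742, 0.001]
contact_force: [0.1, -0.3, 0.2]
width: 0.0699
grip_force: 0.0
```

Call:
{"method": "jog_arm", "body": {
  "force": 25,
  "rows": [
    [0,0,0,0,0,0,38],
    [0,0,0,0,0,0,38],
    [0,0,0,0,0,0,38],
    [0,0,0,0,0,0,38],
    [0,0,0,0,0,0,38],
    [0,0,0,0,0,0,38]
  ]
}}

```text
t: 29.65
eef_pos: [0.5441, 0.249, 0.007]
tool_rot: [0.0, 0.67, 0.742, 0.0]
contact_force: [-1.0, -0.4, 2.9]
width: 0.0436
grip_force: 25.0
```

Call:
{"method": "jog_arm", "body": {
  "rows": [
    [0,0,-30,0,0,0,38],
    [0,0,-70,0,0,0,38],
    [0,0,-100,0,0,0,38],
    [0,0,-100,0,0,0,38],
    [0,0,-100,0,0,0,38],
    [0,0,-100,0,0,0,38]
  ]
}}

```text
t: 30.25
eef_pos: [0.5428, 0.2485, 0.1048]
tool_rot: [-0.001, 0.67, 0.742, -0.001]
contact_force: [0.2, -0.9, -0.8]
width: 0.0439
grip_force: 25.0
```

Run:
```python
from m import *
c=np.array([606.4,3.6]); u=np.array([-.0785,.9969])
p=c+u*(67.9-8); s=manip.get_state(); print(s["eef_pos"],s["width"],p, go(p[0],p[1],100,4.5))
```

```text
[0.54279067 0.24849177 0.1048055 ] 0.043876028630667474 [601.69785  63.31431] [-190.2, 39.9, 4.8, -0.2, 0.0, 1.3]
```

Call:
{"method": "jog_arm", "body": {
  "rows": [
    [-48,10,0,0,0,0.3,38],
    [-96,20,0,0,0,0.7,38],
    [-144,30,0,0,0,1,38],
    [-185,38,2,0,0,1.3,38],
    [-190,40,4,0,0,1.3,38],
    [-190,40,4,0,0,1.3,38],
    [-190,40,4,0,0,1.3,38],
    [-190,40,4,0,0,1.3,38]
  ]
}}

```text
t: 31.05
eef_pos: [0.6021, 0.0654, 0.1019]
tool_rot: [-0.001, 0.678, 0.735, -0.0]
contact_force: [-0.3, -1.1, -0.1]
width: 0.044
grip_force: 25.0
```

Run:
```python
from m import *
manip.read_camera("top");s=manip.get_state(); print(s["eef_pos"],s["width"],go(601.7,63.3,36,4.5))
```

```text
[0.60235396 0.06541483 0.10226245] 0.04402855405980968 [-2.1, -0.8, 66.3, -0.0, -0.0, 0.1]
```

Call:
{"method": "jog_arm", "body": {
  "rows": [
    [-2,-0.8,25,0,0,0,38],
    [-2,-0.8,50,0,0,0,38],
    [-2,-0.8,62,0,0,0,38],
    [-2,-0.8,66,0,0,0,38],
    [-2,-0.8,67,0,0,0,38],
    [-2,-0.8,67,0,0,0,38],
    [-2,-0.8,67,0,0,0,38]
  ]
}}

```text
t: 31.8
eef_pos: [0.6033, 0.0619, 0.037]
tool_rot: [0.001, 0.679, 0.734, 0.001]
contact_force: [0.2, -0.0, -0.8]
width: 0.0437
grip_force: 25.0
```

Call:
{"method": "jog_arm", "body": {
  "rows": [
    [0,0,0.7,0,0,0,38],
    [0,0,0.7,0,0,0,38]
  ]
}}

```text
t: 32.0
eef_pos: [0.6026, 0.0618, 0.0355]
tool_rot: [0.0, 0.679, 0.734, 0.0]
contact_force: [-0.1, -0.6, -0.2]
width: 0.0437
grip_force: 25.0
```

Call:
{"method": "jog_arm", "body": {
  "rows": [
    [0,0,0.7,0,0,0,38],
    [0,0,0.7,0,0,0,38]
  ]
}}

```text
t: 32.2
eef_pos: [0.6022, 0.0618, 0.0342]
tool_rot: [-0.0, 0.679, 0.734, -0.0]
contact_force: [-0.3, 0.3, -0.1]
width: 0.0439
grip_force: 25.0
```

Call:
{"method": "jog_arm", "body": {
  "rows": [
    [0,0,0.7,0,0,0,38],
    [0,0,0.7,0,0,0,38]
  ]
}}

```text
t: 32.4
eef_pos: [0.6022, 0.0618, 0.0334]
tool_rot: [-0.0, 0.679, 0.734, -0.0]
contact_force: [0.3, -1.0, 0.7]
width: 0.0439
grip_force: 25.0
```

Call:
{"method": "jog_arm", "body": {
  "rows": [
    [0,-0.4,0.7,0,0,0,38],
    [0,-0.4,0.7,0,0,0,38]
  ]
}}

```text
t: 32.6
eef_pos: [0.602, 0.0618, 0.033]
tool_rot: [0.0, 0.679, 0.734, 0.0]
contact_force: [0.5, 0.4, -0.1]
width: 0.0442
grip_force: 25.0
```

Call:
{"method": "jog_arm", "body": {
  "rows": [
    [0,0,0.7,0,0,0,38],
    [0,0,0.7,0,0,0,38]
  ]
}}

```text
t: 32.8
eef_pos: [0.602, 0.0618, 0.033]
tool_rot: [0.0, 0.679, 0.734, 0.0]
contact_force: [-3.6, -0.5, 7.3]
width: 0.0437
grip_force: 25.0
```

Contact. Lighten and slide forward.

Call:
{"method": "jog_arm", "body": {
  "rows": [
    [2,0,-0.8,0,0,0,38],
    [4,0,-0.8,0,0,0,38],
    [6,0,-0.8,0,0,0,38],
    [7,0,-0.8,0,0,0,38],
    [7,0,-0.8,0,0,0,38]
  ]
}}

```text
t: 33.3
eef_pos: [0.6014, 0.069, 0.033]
tool_rot: [0.0, 0.679, 0.734, 0.0]
contact_force: [0.3, -0.1, 2.0]
width: 0.044
grip_force: 25.0
```

Call:
{"method": "jog_arm", "body": {
  "rows": [
    [1,0,0,0,0,0,38],
    [1,0,0,0,0,0,38]
  ]
}}

```text
t: 33.5
eef_pos: [0.6013, 0.0699, 0.033]
tool_rot: [0.0, 0.679, 0.734, 0.0]
contact_force: [0.7, -0.2, 2.2]
width: 0.0437
grip_force: 25.0
```

Call:
{"method": "jog_arm", "body": {
  "rows": [
    [1,0,0,0,0,0,38],
    [1,0,0,0,0,0,38]
  ]
}}

```text
t: 33.7
eef_pos: [0.6012, 0.0708, 0.033]
tool_rot: [0.0, 0.679, 0.734, 0.0]
contact_force: [-0.1, -1.9, 2.0]
width: 0.0439
grip_force: 25.0
```

Call:
{"method": "jog_arm", "body": {
  "rows": [
    [1,0,0,0,0,0,38],
    [1,0,0,0,0,0,38]
  ]
}}

```text
t: 33.9
eef_pos: [0.6011, 0.0718, 0.033]
tool_rot: [0.0, 0.679, 0.734, 0.0]
contact_force: [-0.1, -0.3, 2.4]
width: 0.0437
grip_force: 25.0
```

Call:
{"method": "jog_arm", "body": {
  "rows": [
    [1,0,0,0,0,0,38],
    [1,0,0,0,0,0,38]
  ]
}}

```text
t: 34.1
eef_pos: [0.6011, 0.0723, 0.033]
tool_rot: [0.0, 0.679, 0.734, -0.0]
contact_force: [0.6, -3.8, 3.5]
width: 0.0437
grip_force: 25.0
```

Call:
{"method": "jog_arm", "body": {
  "rows": [
    [1,0,0,0,0,0,38],
    [1.5,0,0,0,0,0,38],
    [1.5,0,0,0,0,0,38]
  ]
}}

```text
t: 34.4
eef_pos: [0.6011, 0.0724, 0.033]
tool_rot: [0.001, 0.679, 0.734, -0.001]
contact_force: [1.7, -10.5, 2.3]
width: 0.0438
grip_force: 25.0
```

Call:
{"method": "jog_arm", "body": {
  "rows": [
    [-1.5,0,0,0,0,0,38],
    [-1.5,0,0,0,0,0,38],
    [-1.5,0,0,0,0,0,60],
    [-1.5,0,0,0,0,0,60],
    [-1.5,0,0,0,0,0,60],
    [-1.5,0,-30,0,0,0,60],
    [-1.5,0,-75,0,0,0,60],
    [-1.5,0,-115,0,0,0,60],
    [-1.5,0,-120,0,0,0,60],
    [-1.5,0,-120,0,0,0,60]
  ]
}}

```text
t: 35.4
eef_pos: [0.6023, 0.0732, 0.155]
tool_rot: [0.001, 0.679, 0.734, 0.001]
contact_force: [-0.5, 0.2, -1.7]
width: 0.0599
grip_force: 0.0
```

Run:
```python
from m import *
print(go(436,-370,150,-6))
```

```text
[-428.7, -200.7, 4.2, 0.2, -0.0, 10.5]
```

Call:
{"method": "jog_arm", "body": {
  "rows": [
    [-46,-20,4,0,0,1,70],
    [-92,-40,4,0,0,2,70],
    [-138,-60,4,0,0,3,70],
    [-184,-80,4,0,0,4,70],
    [-230,-100,4,0,0,5,70],
    [-276,-125,4,0,0,6,70],
    [-322,-150,4,0,0,7,70],
    [-368,-175,4,0,0,9,70],
    [-410,-195,4,0,0,10.5,70],
    [-425,-197,4,0,0,10.5,70]
  ]
}}

```text
t: 36.4
eef_pos: [0.4347, -0.3689, 0.1465]
tool_rot: [-0.002, 0.745, 0.668, -0.001]
contact_force: [0.3, -0.6, -0.5]
width: 0.07
grip_force: 0.0
```

Call:
{"method": "jog_arm", "body": {
  "rows": [
    [0,0,0,0,0,0,70],
    [0,0,0,0,0,0,70],
    [0,0,0,0,0,0,70],
    [0,0,0,0,0,0,70],
    [0,0,0,0,0,0,70]
  ]
}}

```text
t: 36.9
eef_pos: [0.4385, -0.3653, 0.1489]
tool_rot: [-0.0, 0.743, 0.67, 0.0]
contact_force: [-0.2, 0.1, -0.1]
width: 0.0697
grip_force: 0.0
```

Run:
```python
from m import *
s,im,d,W=snap("w9"); print(s["t"],s["eef_pos"])
L=spacers(im,W)
for b in L: print(b)
b=max(L,key=lambda r:r[1]); print(go(b[0],b[1],45,b[4]))
```

```text
36.9 [ 0.43851531 -0.36525583  0.14887489]
(424.7, -367.7, 62.3, 16.1, -4.4)
(426.3, -328.6, 62.2, 15.5, -6.0)
(445.7, -302.0, 62.3, 14.9, -7.8)
[63.9, 0.7, 104.0, 0.0, 0.0, 1.9]
```

Call:
{"method": "jog_arm", "body": {
  "rows": [
    [35,0.5,40,0,0,1,70],
    [63,0.7,80,0,0,1.9,70],
    [63,0.7,104,0,0,1.9,70],
    [63,0.7,104,0,0,1.9,70],
    [63,0.7,104,0,0,1.9,70],
    [63,0.7,104,0,0,1.9,70],
    [63,0.7,104,0,0,1.9,70]
  ]
}}

```text
t: 37.65
eef_pos: [0.4466, -0.3054, 0.0473]
tool_rot: [0.002, 0.754, 0.656, 0.0]
contact_force: [0.6, -0.8, -0.2]
width: 0.0702
grip_force: 0.0
```

Run:
```python
from m import *
manip.read_camera("top"); s=manip.get_state(); print(s["eef_pos"]); print(go(445.7,-302.5,7,-7.4))
```

```text
[ 0.44630643 -0.3052026   0.0469368 ]
[2.7, -1.1, 39.9, 0.2, 0.1, -0.5]
```

Call:
{"method": "jog_arm", "body": {
  "rows": [
    [2,-0.5,15,0,0,0,70],
    [2,-0.5,30,0,0,0,70],
    [2,-0.5,36,0,0,0,70],
    [2,-0.5,38.3,0,0,0,70],
    [2,-0.5,38.3,0,0,0,70],
    [2,-0.5,38.3,0,0,0,70]
  ]
}}

```text
t: 38.3
eef_pos: [0.4451, -0.3019, 0.0068]
tool_rot: [0.0, 0.754, 0.657, 0.0]
contact_force: [-0.7, -0.6, 0.9]
width: 0.0696
grip_force: 0.0
```

Call:
{"method": "jog_arm", "body": {
  "force": 35,
  "rows": [
    [0,0,0,0,0,0,58],
    [0,0,0,0,0,0,58],
    [0,0,0,0,0,0,58],
    [0,0,0,0,0,0,58],
    [0,0,0,0,0,0,58],
    [0,0,0,0,0,0,58]
  ]
}}

```text
t: 38.9
eef_pos: [0.4454, -0.3021, 0.0072]
tool_rot: [0.001, 0.754, 0.657, 0.0]
contact_force: [1.1, -0.6, 5.2]
width: 0.0638
grip_force: 35.0
```

Call:
{"method": "jog_arm", "body": {
  "rows": [
    [0,0,-30,0,0,0,58],
    [0,0,-70,0,0,0,58],
    [0,0,-90,0,0,0,58],
    [0,0,-90,0,0,0,58],
    [0,0,-90,0,0,0,58],
    [0,0,-90,0,0,0,58]
  ]
}}

```text
t: 39.5
eef_pos: [0.4437, -0.3007, 0.0943]
tool_rot: [-0.002, 0.754, 0.657, -0.0]
contact_force: [0.9, 1.2, -1.9]
width: 0.0637
grip_force: 35.0
```

Run:
```python
from m import *
s=manip.get_state(); print(s["eef_pos"],s["width"],go(603.9,35.5,95,4.5))
```

```text
[ 0.44373384 -0.30072475  0.09432467] 0.06371461586936997 [355.1, 112.4, -0.4, -0.2, -0.1, -12.4]
```

Call:
{"method": "jog_arm", "body": {
  "rows": [
    [46,14,0,0,0,-1.5,58],
    [92,28,0,0,0,-3,58],
    [138,42,0,0,0,-4.5,58],
    [184,56,0,0,0,-6,58],
    [230,70,0,0,0,-8,58],
    [276,85,0,0,0,-10,58],
    [322,105,0,0,0,-12,58],
    [350,112,0,0,0,-12.4,58],
    [354,112,0,0,0,-12.4,58],
    [354,112,0,0,0,-12.4,58]
  ]
}}

```text
t: 40.5
eef_pos: [0.6032, 0.0343, 0.0944]
tool_rot: [-0.001, 0.678, 0.735, -0.001]
contact_force: [-0.2, 0.3, -2.1]
width: 0.0638
grip_force: 35.0
```

Call:
{"method": "jog_arm", "body": {
  "rows": [
    [0,0,0,0,0,0,58],
    [0,0,0,0,0,0,58],
    [0,0,0,0,0,0,58],
    [0,0,0,0,0,0,58]
  ]
}}

```text
t: 40.9
eef_pos: [0.6045, 0.0326, 0.0967]
tool_rot: [0.0, 0.679, 0.734, 0.0]
contact_force: [0.0, 1.0, -1.3]
width: 0.0635
grip_force: 35.0
```

Run:
```python
from m import *
s=manip.get_state(); print(s["eef_pos"],s["width"],go(603.9,35.5,31,4.5))
```

```text
[0.60451099 0.0325909  0.09674374] 0.0634882484070649 [3.0, -0.4, 65.7, 0.0, 0.0, -0.1]
```

Call:
{"method": "jog_arm", "body": {
  "rows": [
    [0,-0.4,25,0,0,0,58],
    [0,-0.4,50,0,0,0,58],
    [0,-0.4,62,0,0,0,58],
    [0,-0.4,65,0,0,0,58],
    [0,-0.4,66,0,0,0,58],
    [0,-0.4,66,0,0,0,58],
    [0,-0.4,66,0,0,0,58]
  ]
}}

```text
t: 41.6
eef_pos: [0.6053, 0.0334, 0.0321]
tool_rot: [0.001, 0.679, 0.734, 0.001]
contact_force: [0.8, 0.0, -1.4]
width: 0.0636
grip_force: 35.0
```

Call:
{"method": "jog_arm", "body": {
  "rows": [
    [0,0,0.7,0,0,0,58],
    [0,0,0.7,0,0,0,58]
  ]
}}

```text
t: 41.8
eef_pos: [0.6046, 0.0335, 0.0305]
tool_rot: [0.0, 0.679, 0.734, 0.0]
contact_force: [-0.7, -0.7, -0.6]
width: 0.0632
grip_force: 35.0
```

Call:
{"method": "jog_arm", "body": {
  "rows": [
    [0,0,0.7,0,0,0,58],
    [0,0,0.7,0,0,0,58]
  ]
}}

```text
t: 42.0
eef_pos: [0.6042, 0.0335, 0.0292]
tool_rot: [0.0, 0.679, 0.734, 0.0]
contact_force: [0.0, 0.1, -1.7]
width: 0.0637
grip_force: 35.0
```

Call:
{"method": "jog_arm", "body": {
  "rows": [
    [0,0,0.7,0,0,0,58],
    [0,0,0.7,0,0,0,58]
  ]
}}

```text
t: 42.2
eef_pos: [0.6042, 0.0335, 0.0292]
tool_rot: [-0.0, 0.679, 0.734, -0.0]
contact_force: [-3.9, -0.2, 4.7]
width: 0.0634
grip_force: 35.0
```

Call:
{"method": "jog_arm", "body": {
  "rows": [
    [2,0,-0.6,0,0,0,58],
    [4,0,-0.6,0,0,0,58],
    [6,0,-0.6,0,0,0,58],
    [8,0,-0.6,0,0,0,58],
    [9,0,-0.6,0,0,0,58],
    [9,0,-0.6,0,0,0,58]
  ]
}}

```text
t: 42.8
eef_pos: [0.6036, 0.0427, 0.0292]
tool_rot: [0.0, 0.679, 0.734, 0.0]
contact_force: [0.0, 0.3, 1.2]
width: 0.0635
grip_force: 35.0
```

Call:
{"method": "jog_arm", "body": {
  "rows": [
    [1,0,0,0,0,0,58],
    [1,0,0,0,0,0,58]
  ]
}}

```text
t: 43.0
eef_pos: [0.6035, 0.0435, 0.0292]
tool_rot: [0.0, 0.679, 0.734, 0.0]
contact_force: [0.5, -0.4, 1.8]
width: 0.0636
grip_force: 35.0
```

Call:
{"method": "jog_arm", "body": {
  "rows": [
    [1,0,0,0,0,0,58],
    [1,0,0,0,0,0,58]
  ]
}}

```text
t: 43.2
eef_pos: [0.6035, 0.0444, 0.0292]
tool_rot: [0.0, 0.679, 0.734, 0.0]
contact_force: [-0.4, -1.1, 1.4]
width: 0.0637
grip_force: 35.0
```

Call:
{"method": "jog_arm", "body": {
  "rows": [
    [1,0,0,0,0,0,58],
    [1,0,0,0,0,0,58]
  ]
}}

```text
t: 43.4
eef_pos: [0.6034, 0.0444, 0.0292]
tool_rot: [0.001, 0.679, 0.734, -0.0]
contact_force: [0.3, -5.5, 1.1]
width: 0.0635
grip_force: 35.0
```

Call:
{"method": "jog_arm", "body": {
  "rows": [
    [1,0,0,0,0,0,58],
    [1,0,0,0,0,0,58]
  ]
}}

```text
t: 43.6
eef_pos: [0.6034, 0.0445, 0.0292]
tool_rot: [0.001, 0.679, 0.734, -0.001]
contact_force: [1.0, -8.5, 0.3]
width: 0.0634
grip_force: 35.0
```

Call:
{"method": "jog_arm", "body": {
  "rows": [
    [-1.3,0,0.2,0,0,0,58],
    [-1.3,0,0.2,0,0,0,58],
    [-1.3,0,0.2,0,0,0,74],
    [-1.3,0,0.2,0,0,0,74],
    [-1.3,0,0.2,0,0,0,74],
    [-1.3,0,-30,0,0,0,74],
    [-1.3,0,-75,0,0,0,74],
    [-1.3,0,-115,0,0,0,74],
    [-1.3,0,-120,0,0,0,74],
    [-1.3,0,-120,0,0,0,74]
  ]
}}

```text
t: 44.6
eef_pos: [0.6046, 0.0455, 0.1512]
tool_rot: [0.001, 0.679, 0.734, 0.001]
contact_force: [-1.0, 0.8, -0.4]
width: 0.0741
grip_force: 0.0
```

Run:
```python
from m import *
n="top";im,d=manip.read_camera(n);W=wfc(n)
H,S,V=cv2.split(cv2.cvtColor(im,cv2.COLOR_RGB2HSV)); print([r for r in rects(n,im,(V<95)&(S>80),.028,W,60) if 35<r[3]<70 and r[2]<75])
s=manip.get_state(); print(s["eef_pos"],go(450,235,130,5))
```

```text
[(439.6, 307.7, 44.8, 42.6, 0.5), (639.1, -449.0, 63.5, 52.2, 40.9)]
[0.60330306 0.04541574 0.1489677 ] [201.1, -137.9, 18.9, 0.0, -0.0, -0.5]
```

Call:
{"method": "jog_arm", "body": {
  "rows": [
    [40,-28,5,0,0,0,70],
    [80,-56,10,0,0,0,70],
    [120,-84,18,0,0,0,70],
    [160,-112,18,0,0,0,70],
    [200,-138,18,0,0,-0.5,70],
    [200,-138,18,0,0,-0.5,70],
    [200,-138,18,0,0,-0.5,70],
    [200,-138,18,0,0,-0.5,70],
    [200,-138,18,0,0,-0.5,70]
  ]
}}

```text
t: 45.55
eef_pos: [0.4505, 0.2325, 0.1304]
tool_rot: [-0.0, 0.676, 0.737, -0.001]
contact_force: [0.7, 0.6, 0.4]
width: 0.0699
grip_force: 0.0
```

Run:
```python
from m import *
s,im,d,W=snap("w10"); print(s["t"],s["eef_pos"])
for b in block(im,W): print(b)
for b in block(im,W):
    if "mid" in b: print(go(b["mid"][0],b["mid"][1]-.3,6,b["ang"]))
```

```text
45.55 [0.45052179 0.23253489 0.13042802]
{'bbox': (474, 110, 36, 74), 'rect': [(650.1, 292.1, 68.1, 31.5, -63.0)], 'med': np.float64(73.0)}
{'bbox': (226, 81, 55, 58), 'rect': [(439.6, 307.7, 46.1, 45.8, -82.3)], 'med': np.float64(66.0), 'px': [[240.8, 106.5], [266.8, 105.2]], 'area': [100, 98], 'mid': array([439.9, 311.1]), 'dist': np.float64(22.0), 'ang': np.float64(7.6)}
{'bbox': (431, 0, 55, 167), 'rect': [(609.9, 342.6, 138.0, 6.0, 84.7)], 'med': np.float64(42.0)}
[79.0, -3.9, 124.6, -0.0, 0.0, -2.7]
```

Call:
{"method": "jog_arm", "body": {
  "rows": [
    [40,-2,40,0,0,-2.7,70],
    [78.5,-3.9,75,0,0,-2.7,70],
    [78.5,-3.9,90,0,0,-2.7,70],
    [78.5,-3.9,110,0,0,-2.7,70],
    [78.5,-3.9,121,0,0,-2.7,70],
    [78.5,-3.9,124,0,0,-2.7,70],
    [78.5,-3.9,124,0,0,-2.7,70],
    [78.5,-3.9,124,0,0,-2.7,70]
  ]
}}

```text
t: 46.4
eef_pos: [0.4405, 0.3116, 0.0083]
tool_rot: [0.0, 0.658, 0.753, 0.001]
contact_force: [0.4, -0.4, 0.3]
width: 0.0702
grip_force: 0.0
```

Call:
{"method": "jog_arm", "body": {
  "force": 25,
  "rows": [
    [0,0,0,0,0,0,38],
    [0,0,0,0,0,0,38],
    [0,0,0,0,0,0,38],
    [0,0,0,0,0,0,38],
    [0,0,0,0,0,0,38],
    [0,0,0,0,0,0,38]
  ]
}}

```text
t: 47.0
eef_pos: [0.4395, 0.3117, 0.0075]
tool_rot: [0.0, 0.658, 0.753, 0.0]
contact_force: [-0.9, -0.6, 4.0]
width: 0.0438
grip_force: 25.0
```

Call:
{"method": "jog_arm", "body": {
  "rows": [
    [0,0,-30,0,0,0,38],
    [0,0,-70,0,0,0,38],
    [0,0,-100,0,0,0,38],
    [0,0,-100,0,0,0,38],
    [0,0,-100,0,0,0,38],
    [0,0,-100,0,0,0,38]
  ]
}}

```text
t: 47.6
eef_pos: [0.4383, 0.311, 0.1054]
tool_rot: [-0.0, 0.658, 0.753, -0.001]
contact_force: [-0.6, -0.5, -0.9]
width: 0.0436
grip_force: 25.0
```

Run:
```python
from m import *
c=np.array([606.4,3.6]); u=np.array([-.0785,.9969])
p=c+u*(11.5-8); s=manip.get_state(); print(s["eef_pos"],s["width"],p, go(p[0],p[1],100,4.5))
```

```text
[0.438309   0.31102504 0.10544074] 0.043573817489954265 [606.12525   7.08915] [-323.7, 125.6, 5.5, -0.1, 0.1, 3.2]
```

Call:
{"method": "jog_arm", "body": {
  "rows": [
    [-46,18,0,0,0,0.5,38],
    [-92,36,0,0,0,1,38],
    [-138,54,0,0,0,1.5,38],
    [-184,72,0,0,0,2,38],
    [-230,90,0,0,0,2.5,38],
    [-276,108,0,0,0,3.2,38],
    [-315,123,3,0,0,3.2,38],
    [-323,125.5,5,0,0,3.2,38],
    [-323,125.5,5,0,0,3.2,38],
    [-323,125.5,5,0,0,3.2,38]
  ]
}}

```text
t: 48.6
eef_pos: [0.6055, 0.0093, 0.1005]
tool_rot: [-0.001, 0.679, 0.734, -0.001]
contact_force: [-0.0, -0.3, 0.3]
width: 0.0437
grip_force: 25.0
```

Call:
{"method": "jog_arm", "body": {
  "rows": [
    [0,0,0,0,0,0,38],
    [0,0,0,0,0,0,38],
    [0,0,0,0,0,0,38],
    [0,0,0,0,0,0,38]
  ]
}}

```text
t: 49.0
eef_pos: [0.6069, 0.0089, 0.1024]
tool_rot: [0.0, 0.678, 0.735, 0.0]
contact_force: [-0.4, -0.6, -1.3]
width: 0.044
grip_force: 25.0
```

Run:
```python
from m import *
s=manip.get_state(); print(s["eef_pos"],s["width"],go(606.1,7.1,36,4.5))
```

```text
[0.60689862 0.00893734 0.10235907] 0.043963677114765155 [-1.8, -1.0, 66.4, 0.0, 0.0, 0.0]
```

Call:
{"method": "jog_arm", "body": {
  "rows": [
    [-2,-1,25,0,0,0,38],
    [-2,-1,50,0,0,0,38],
    [-2,-1,62,0,0,0,38],
    [-2,-1,66,0,0,0,38],
    [-2,-1,67,0,0,0,38],
    [-2,-1,67,0,0,0,38],
    [-2,-1,67,0,0,0,38]
  ]
}}

```text
t: 49.7
eef_pos: [0.6071, 0.0061, 0.0365]
tool_rot: [0.001, 0.679, 0.734, 0.001]
contact_force: [1.0, -0.3, -0.7]
width: 0.044
grip_force: 25.0
```

Call:
{"method": "jog_arm", "body": {
  "rows": [
    [0,0,0.8,0,0,0,38],
    [0,0,0.8,0,0,0,38]
  ]
}}

```text
t: 49.9
eef_pos: [0.6065, 0.0062, 0.0349]
tool_rot: [0.0, 0.679, 0.734, 0.0]
contact_force: [0.6, -0.5, -0.3]
width: 0.0439
grip_force: 25.0
```

Call:
{"method": "jog_arm", "body": {
  "rows": [
    [0,0,0.8,0,0,0,38],
    [0,0,0.8,0,0,0,38]
  ]
}}

```text
t: 50.1
eef_pos: [0.6061, 0.0062, 0.0335]
tool_rot: [0.0, 0.679, 0.734, -0.0]
contact_force: [0.1, -1.3, -0.9]
width: 0.0437
grip_force: 25.0
```

Call:
{"method": "jog_arm", "body": {
  "rows": [
    [0,0,0.7,0,0,0,38],
    [0,0,0.7,0,0,0,38]
  ]
}}

```text
t: 50.3
eef_pos: [0.6061, 0.0062, 0.0335]
tool_rot: [0.0, 0.679, 0.734, -0.0]
contact_force: [-4.1, 0.4, 5.8]
width: 0.0439
grip_force: 25.0
```

Call:
{"method": "jog_arm", "body": {
  "rows": [
    [0,0,0.7,0,0,0,38],
    [0,0,0.7,0,0,0,38]
  ]
}}

```text
t: 50.5
eef_pos: [0.6061, 0.0062, 0.0334]
tool_rot: [-0.0, 0.679, 0.734, -0.0]
contact_force: [-5.9, -0.0, 10.8]
width: 0.0438
grip_force: 25.0
```

Call:
{"method": "jog_arm", "body": {
  "rows": [
    [0,0,-1.3,0,0,0,38],
    [2,0,-1.3,0,0,0,38],
    [4,0,-1.3,0,0,0,38],
    [6,0,-1.3,0,0,0,38],
    [7,0,-1.3,0,0,0,38],
    [7,0,-1.3,0,0,0,38]
  ]
}}

```text
t: 51.1
eef_pos: [0.6057, 0.0134, 0.0335]
tool_rot: [0.0, 0.679, 0.734, 0.0]
contact_force: [-0.7, -0.3, 2.2]
width: 0.0442
grip_force: 25.0
```

Call:
{"method": "jog_arm", "body": {
  "rows": [
    [1,0,0,0,0,0,38],
    [1,0,0,0,0,0,38]
  ]
}}

```text
t: 51.3
eef_pos: [0.6056, 0.0143, 0.0335]
tool_rot: [0.0, 0.679, 0.734, 0.0]
contact_force: [0.3, -1.1, 1.7]
width: 0.0437
grip_force: 25.0
```

Call:
{"method": "jog_arm", "body": {
  "rows": [
    [1,0,0,0,0,0,38],
    [1,0,0,0,0,0,38]
  ]
}}

```text
t: 51.5
eef_pos: [0.6055, 0.0152, 0.0335]
tool_rot: [0.0, 0.679, 0.734, 0.0]
contact_force: [0.4, -1.0, 2.3]
width: 0.0436
grip_force: 25.0
```

Call:
{"method": "jog_arm", "body": {
  "rows": [
    [1,0,0,0,0,0,38],
    [1,0,0,0,0,0,38]
  ]
}}

```text
t: 51.7
eef_pos: [0.6053, 0.0162, 0.0335]
tool_rot: [0.0, 0.679, 0.734, 0.0]
contact_force: [-0.5, -0.6, 2.7]
width: 0.044
grip_force: 25.0
```

Call:
{"method": "jog_arm", "body": {
  "rows": [
    [1,0,0,0,0,0,38],
    [1,0,0,0,0,0,38]
  ]
}}

```text
t: 51.9
eef_pos: [0.6053, 0.017, 0.0335]
tool_rot: [0.0, 0.679, 0.734, -0.0]
contact_force: [-0.3, -2.3, 1.9]
width: 0.0442
grip_force: 25.0
```

Call:
{"method": "jog_arm", "body": {
  "rows": [
    [1,0,0,0,0,0,38],
    [2,0,0,0,0,0,38],
    [3,0,0,0,0,0,38],
    [3,0,0,0,0,0,38],
    [3,0,0,0,0,0,38]
  ]
}}

```text
t: 52.4
eef_pos: [0.6053, 0.0173, 0.0336]
tool_rot: [0.002, 0.679, 0.734, -0.001]
contact_force: [0.4, -13.4, 1.3]
width: 0.044
grip_force: 25.0
```

Call:
{"method": "jog_arm", "body": {
  "rows": [
    [-2.5,0,0,0,0,0,38],
    [-2.5,0,0,0,0,0,38],
    [-2.5,0,0,0,0,0,60],
    [-2.5,0,0,0,0,0,60],
    [-2.5,0,0,0,0,0,60],
    [-2.5,0,-30,0,0,0,60],
    [-2.5,0,-75,0,0,0,60],
    [-2.5,0,-120,0,0,0,60],
    [-2.5,0,-165,0,0,0,60],
    [-2.5,0,-165,0,0,0,60]
  ]
}}

```text
t: 53.4
eef_pos: [0.6093, 0.018, 0.2072]
tool_rot: [0.005, 0.679, 0.734, 0.004]
contact_force: [0.4, -0.6, 0.0]
width: 0.0598
grip_force: 0.0
```

Call:
{"method": "jog_arm", "body": {
  "rows": [
    [0,0,0,0,0,0,60],
    [0,0,0,0,0,0,60],
    [0,0,0,0,0,0,60]
  ]
}}

```text
t: 53.7
eef_pos: [0.6039, 0.0179, 0.196]
tool_rot: [-0.001, 0.679, 0.734, -0.001]
contact_force: [0.1, 0.1, -0.2]
width: 0.0602
grip_force: 0.0
```

Run:
```python
from m import *
s,im,d,W=snap("w11"); print(s["t"],s["eef_pos"])
b=cv2.imread("pics/w11.png"); cv2.imwrite("pics/w11c.png",cv2.resize(b[0:230,150:400],None,fx=2.6,fy=2.6,interpolation=cv2.INTER_CUBIC))
```

```text
53.7 [0.60393984 0.01789128 0.19601774]
```

View pics/w11c.png

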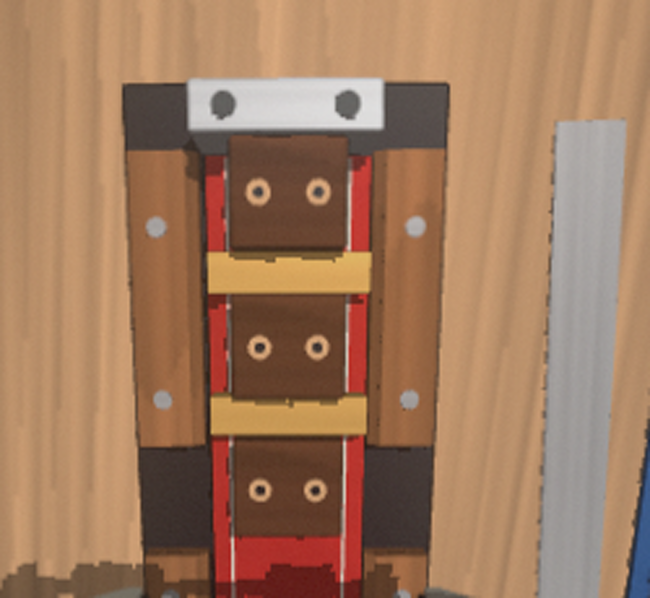

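The row is in place: block holes at crop rows 191, 347 and 490, brass bars at rows 272 and 415. All of it is inside the chalk lines. Now I check centring, pitch and squareness in numbers.

Run:
```python
from m import *
z=np.load("w11.npz"); im,W=z["im"],z["W"]; g=cv2.cvtColor(im,cv2.COLOR_RGB2GRAY).astype(float)
P=[]
for u,v in [(258,191),(318,191),(259,347),(317,347),(260,490),(315,490)]:
    u=150+u/2.6; v=v/2.6; yy,xx=np.mgrid[int(v)-6:int(v)+8,int(u)-6:int(u)+8]; w=np.clip(g[yy,xx]-95,0,None); P.append(((xx*w).sum()/w.sum(),(yy*w).sum()/w.sum()))
S=onplane("wrist",np.array(P),.054,W)[:,:2]*1000; M=(S[::2]+S[1::2])/2; print(M.round(1).tolist())
d=S[1::2]-S[::2]; print("yaw",np.degrees(np.arctan2(d[:,1],d[:,0])).round(2),"dist",np.linalg.norm(d,axis=1).round(1),"pitch",np.linalg.norm(np.diff(M,axis=0),axis=1).round(2))
e=M[0]-M[2]; print("row dir",np.degrees(np.arctan2(e[1],e[0])))
# board edges: red extents on rows beside the blocks
H,S2,V=cv2.split(cv2.cvtColor(im,cv2.COLOR_RGB2HSV)); m=((H<6)|(H>174))&(S2>170)
L=[];R=[]
for r in list(range(66,94))+list(range(116,150))+list(range(170,205)):
    c=np.where(m[r,220:300])[0]+220
    if len(c)>4: L.append((c[0]-.5,r)); R.append((c[-1]+.5,r))
(l,dl),(r,dr)=[edgefit(onplane("wrist",np.array(q,float),.026,W)[:,:2]*1000) for q in(L,R)]
dl*=np.sign(dl[1]);dr*=np.sign(dr[1]); print([np.degrees(np.arctan2(q[1],q[0])).round(2) for q in(dl,dr)])
a=(dl+dr)/2; a/=np.linalg.norm(a); n=np.array([a[1],-a[0]]); mid=(l+r)/2
print("width",(r-l)@n,"lateral of blocks",((M-mid)@n).round(2))
for b in spacers(im,W,.042): print("sp",b,((np.array(b[:2])-mid)@n).round(2))
```

```text
[[596.8, 128.1], [601.2, 72.3], [605.4, 16.3]]
yaw [4.73 4.76 4.46] dist [22.  22.1 22.1] pitch [55.97 56.13]
row dir 94.43127295379287
[np.float32(94.54), np.float32(94.72)]
width 65.30785 lateral of blocks [ 0.16  0.09 -0.24]
sp (603.5, 44.9, 62.5, 16.9, 4.5) 0.14
sp (599.6, 100.0, 62.9, 14.6, 4.5) 0.7
```

```bash
python3 -c "
from station import manip
print(manip.job_done())"
```

```text
the job is handed in; nothing more can be done
None
```

The job is handed in at about 54 s of the 210 s: the board is seated in the pocket and all three blocks are in one row from the stop, with a brass spacer in both gaps. By the wrist camera, the block pitch is within 0.15 mm of the 56 mm target, centring is within 0.25 mm and squareness is within about 0.2°.

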